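Leak check along a gas manifold's gasket seam

ROBOT

A 6-joint arm with a two-finger parallel gripper is mounted at the origin on the work surface. World frame = base frame: x ahead of the robot, y to its left, z up, the work surface at z = 0. Lengths are in mm, angles in rad, forces in N, time in s.
With the tool pointing down it reaches from about 350 to 975 mm from the base axis. Payload 7.1 kg.
Tool frame: the origin (TCP) lies between the finger pads, 19 mm behind the fingertips; this is the grasp point; z points along the fingers, y is the direction in which the jaws open and shut (so a half turn about z gives the same grasp; the last joint's range is limited). The gripper opens to 88 mm and grips with 3 to 60 N. Pads are 20 mm wide; open, the fingers measure 115 mm over their backs; the gripper's body (75 mm by 178 mm) begins 61 mm behind the grasp point.
Start: joints at [-1.274, 0.423, 1.63, -0, 1.089, -0.019], TCP at [194.128, -594.07, 241.375] pointing down, gripper open.
Joint ranges: [-3, 3], [-0.9, 2.11], [0.09, 2.58], [-1.31, 4.45], [0.11, 2.69], [-2.54, 2.54]. Speed limits (rad/s): [2.39, 2.39, 3.01, 3.14, 3.14, 3.14].

INTERFACE

Orientations are given as [roll, pitch, yaw] about the fixed x, y, z axes, in that order (R = Rz(yaw) Ry(pitch) Rx(roll)).
In Python, from plant import manip gives the robot as it stands.
- The arm moves only by the tool apply_moves, never from a script. Its argument "commands" is a list of rows, each an object with "linear": the shift along the tool's x, y, z in mm, a list of three; "turn": the turn, a rotation vector about the tool's x, y, z in rad, a list of three. In form: [{"linear": [x, y, z], "turn": [wx, wy, wz]}, ...]. A call has 1 to 5 rows; each row is the pose to reach, as a shift and turn from the pose commanded when the call began, along the tool's axes at that moment; what a row does not reach only later rows make up. A row lasts 1/8 s, in which the tool goes at most 62.5 mm and 10.7 degrees, less where a joint would pass 70% of its speed; a pose out of reach is approached as far as the arm can. A call with a gripper value outside its range is refused whole. "jaw" is the opening, from 0 (shut) to 1 (fully open), set as the call begins (left out, the last holds). The fingers move at their own pace and stop on an object; "grip_force" is the grip in N (left out, the last holds). Time passes only in rows, so rows that repeat a pose let the fingers close. It gives the time, the measured TCP pose, the force and the opening at its end, in the units of the state.
- manip.sense(): the state, without advancing time (a new reading comes with each control period).
- manip.snapshot(name): name is "side" or "top" or "wrist"; returns (picture, depth): 384x512x3 uint8, red, green, blue; 384x512 float32, mm along the optical axis (not along the pixel's ray), 0 where there is no reading.
- manip.calibration(name): a dict with "fov_y" (degrees; the focal length in pixels is half the picture's height over the tangent of half this angle, whatever the lens; pixels are square), "cx", "cy" (the principal point, pixels), "R" (3x3) and "t" (3): a world point X has camera coordinates R X + t; the wrist camera has in their place "tool_from_camera" (4x4, takes a point from camera to tool coordinates, whose origin is the TCP and whose axes are the flange's). Camera axes: x right, y down, z forward; pixel columns grow to the right and rows downward; lengths in mm; the calibration is good to about 2 mm. A picture is of the moment at which its call begins: read the wrist's pose just before it. calibration takes no time and is no camera call.
- manip.sign_off(): hands the job in, once; it reports no verdict.
Trained networks look in the newest picture that a camera, given by its name, has taken for a name from the list of things; names that differ only in an ending like _2 or _b are one class to them, and where a whole thing is asked for, a point or a joint stands for the part that bears it (a point fixed in the world has none). Each returns a list of dicts, best first, with "p" (0 to 1); they miss things now and then, are a little off and sometimes report something else, mostly with a low value. They report only what shows in the picture. A call takes as long as a camera call. They do not tell look-alikes from the thing itself.
- manip.find_in(camera, label): "bbox" ([centre column, centre row, width, height] in pixels, round what is visible of it).
- manip.pinpoint(camera, label): "centre" ([column, row] in pixels: a listed point, or the origin of a listed thing).
The state is a dict: "time": time; "qpos": joint angles; "qvel": joint speeds; "effort": joint torques, N m; "position": TCP position; "ee_rot": TCP orientation; "wrist_force": force on the tool from outside, world axes, zero at the start; "moment": the same for the moment, N m; "width": opening from 0.0 (shut) to 1.0 (fully open).
Only numpy, scipy, OpenCV 4.12 (cv2) and the standard library are available. Lean on these libraries where they do the work, as an engineer would, in place of code of your own. Each camera call takes 0.05 s, during which the arm holds its last target.

TASK

Take the leak-detector wand from its stand and, reaching in at a slant under the needle rail, guide its tip slowly (about 2 cm a second) along the whole black gasket seam of the gas manifold, from the end by the green plug to the end by the red plug, keeping the tip just above the line (a few millimetres) or barely touching it. Then hang the wand back in the fork of its stand, upright with the collar resting on the prongs, and let go. Do not press on or bump the manifold, and leave the bottle, beaker and jar where they are.

Things in the scene. Friction and masses are not known exactly. Their poses are not given: they have to be found in the camera images.
- manifold: Fixed gas manifold: white and aluminium base block 110 x 330 x 50 mm (x, y, z) with a needle rail held over it on two 20 mm square posts at y = +-125 mm. Origin: centre of the block's underside; x points away from the robot, y along its length, z up. Open to -x and +x between block and rail. Seam: see seam0 to seam8; nothing stands up from the block within 28 mm of it.
- rail (a point): Centre of the rail's underside, 95 mm straight above the block's top face and 145 mm above the table. The white rail is 72 mm wide (manifold x = -36 to +36 mm), 270 mm long (y), 35 mm thick; small brass valves stand 22 mm higher on it. It hides the seam from straight above: a tool pointing straight down cannot bring the wand to the seam, one leaning about 40 degrees can, from either open side.
- bend_a (a point): First corner of the seam, x = -12, y = 18, z = 50 mm in the manifold's frame.
- bend_b (a point): Second corner of the seam, x = 12, y = -18, z = 50 mm in the manifold's frame.
- cap_green: Green round plug, 24 mm across, 16 mm high, fixed on the manifold block's top near one end (y = +148 or -148 mm in the manifold's frame): it marks the end where the check starts. Origin: centre of its underside.
- cap_red: Red round plug of the same size at the other end: it marks where the check finishes. Origin: centre of its underside.
- wand: Leak-detector wand, about 85 to 170 g, loose, hanging upright in the fork of its stand. Origin: centre of the underside of its orange collar (40 mm across, 6 mm thick). Above the collar a black square handle 20 x 20 mm, from z = 6 to 76 mm, sides parallel to its x and y; below it a steel tube 12 mm across narrowing from z = -50 mm to a 5 mm brass tip at z = -70 mm. z runs from tip to handle.
- tip (a point): The end of the wand's brass tip, on its axis, 70 mm below the collar's underside.
- stand: Fixed wand stand: grey base 90 x 100 x 12 mm, grey column 62 mm wide at x = 32 to 50 mm, two blue fork prongs from it to x = -32 mm, each 20 mm wide and 8 mm thick, tops 100 mm above the table, with a 22 mm slot between, open at -x (robot's side). Origin: on the table right below the fork point; x points from the fork's open mouth to its column, z up.
- fork (a point): Point in the middle of the slot, level with the prong tops (100 mm above the table), on which the centre of the collar's underside rests when the wand hangs home.
- reagent_bottle: Amber bottle, 62 mm across, 150 mm high, loose bystander. Origin: centre of its underside.
- beaker: Open glass beaker, 68 mm across, 85 mm high, loose bystander. Origin: centre of its underside.
- sample_jar: Small glass jar with a lid, 50 mm across, 55 mm high, loose bystander. Origin: centre of its underside.
- seam0 (a point): Seam point 0, at x = -12.0, y = 85.0, z = 50 mm in the manifold's frame. The seam is a black gasket line 4 mm wide on the flat block top, in three straight pieces, seam0 to bend_a to bend_b to seam8, 177 mm in all; seam0 to seam8 lie evenly along it, 22 mm apart. Seam0 and seam8 are its ends.
- seam1 (a point): Seam point 1, at x = -12.0, y = 62.8, z = 50 mm in the manifold's frame.
- seam2 (a point): Seam point 2, at x = -12.0, y = 40.7, z = 50 mm in the manifold's frame.
- seam3 (a point): Seam point 3, at x = -12.0, y = 18.5, z = 50 mm in the manifold's frame.
- seam4 (a point): Seam point 4, at x = -0.0, y = 0.0, z = 50 mm in the manifold's frame.
- seam5 (a point): Seam point 5, at x = 12.0, y = -18.5, z = 50 mm in the manifold's frame.
- seam6 (a point): Seam point 6, at x = 12.0, y = -40.7, z = 50 mm in the manifold's frame.
- seam7 (a point): Seam point 7, at x = 12.0, y = -62.8, z = 50 mm in the manifold's frame.
- seam8 (a point): Seam point 8, at x = 12.0, y = -85.0, z = 50 mm in the manifold's frame.
Not all that is in view belongs to the job. Leave any blue look-alike of the wand alone. What is shaped like the stand but pink is not meant.

How it is judged:
By the outcome, as a careful person would: the job done as asked, in the order asked, and still so for the second after the job is handed in, with the robot touching nothing.
It also fails if it takes over 72 s, if anything falls off the work surface, if the arm or the gripper's body presses on something with over 40 N, if the wrist force passes 120 N, or if a joint passes its speed limit or range.

## Working session

There is one attempt and no reset: what is moved stays moved. The work goes in short steps, Python scripts to look and compute and a tool call to move; the robot and the scene stay as the last step left them, time stands still between calls to the robot, and variables do not carry over. Pictures are saved under pics/ and viewed, and the job is handed in when it is done.

Besides the shell and the picture viewer there is one more tool, called as name(argument=value, ...) on one line, values as JSON. apply_moves: Moves the arm, as the interface text tells. Its arguments: {"type":"object","properties":{"commands":{"type":"array","items":{"type":"object","properties":{"linear":{"type":"array","items":{"type":"number"}},"turn":{"type":"array","items":{"type":"number"}}}}},"jaw":{"type":"number"},"grip_force":{"type":"number"}},"required":["commands"]}

```bash
ls; mkdir -p pics; python3 - <<'E'
from plant import manip
import cv2,numpy as np
print(manip.sense())
for n in ["side","top","wrist"]:
    p,d=manip.snapshot(n); cv2.imwrite(f"pics/{n}0.png",p[:,:,::-1]); np.save(f"pics/{n}0.npy",d)
    c=manip.calibration(n); print(n,c)
E
```

```text
pics
{'time': 0.0, 'qpos': array([-1.27395595e+00,  4.23822561e-01,  1.63069696e+00, -5.66306531e-06,
        1.08862170e+00, -1.89896479e-02]), 'qvel': array([ 0.0004269 , -0.00037982,  0.00065829, -0.00042513,  0.00051331,
       -0.00159401]), 'effort': array([-1.85790873e-05, -5.44628799e+01, -2.73670632e+01,  6.43976592e-02,
        2.27783946e-02, -1.08557856e-04]), 'position': array([ 193.99971237, -593.56083987,  240.61036577]), 'ee_rot': array([-3.14004427e+00, -2.43925966e-05,  3.15832633e-01]), 'wrist_force': array([-0.55728517,  0.02472265, -0.79295121]), 'moment': array([-0.02693608, -0.01791123, -0.04285843]), 'width': 0.9973624981463373}
side {'fov_y': 56.047783763418444, 'cx': 253.59576136242578, 'cy': 185.31251526808202, 'R': array([[-9.56296404e-01,  2.92398576e-01,  5.10298441e-04],
       [ 2.14468920e-01,  7.02609740e-01, -6.78485546e-01],
       [-1.98746748e-01, -6.48723845e-01, -7.34613574e-01]]), 't': array([ 534.48922393,  -32.46730772, 1136.1441461 ])}
top {'fov_y': 49.6180050197775, 'cx': 251.93123182764603, 'cy': 194.12593871250482, 'R': array([[-0.00220834, -0.99997816, -0.00622973],
       [-0.99754678,  0.00263877, -0.06995321],
       [ 0.06996812,  0.00605997, -0.99753082]]), 't': array([ -10.44606707,  549.55712405, 1365.23871931])}
wrist {'fov_y': 66.30680467478057, 'cx': 258.5070435340267, 'cy': 195.02093159219584, 'tool_from_camera': array([[-1.42259297e-03, -9.69204297e-01, -2.46253949e-01,
         6.74234139e+01],
       [ 9.99998955e-01, -1.31500708e-03, -6.01334404e-04,
        -1.37364729e-02],
       [ 2.58990201e-04, -2.46254547e-01,  9.69205154e-01,
        -1.43935303e+02],
       [ 0.00000000e+00,  0.00000000e+00,  0.00000000e+00,
         1.00000000e+00]])}
```

View pics/side0.png

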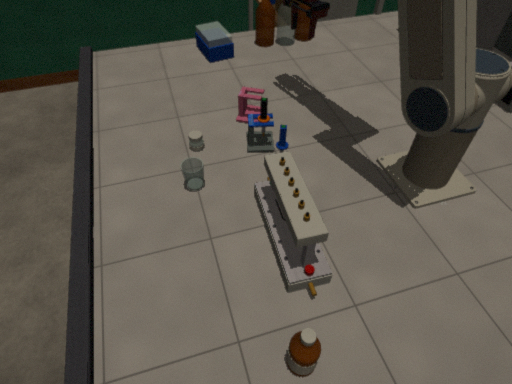

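View pics/top0.png

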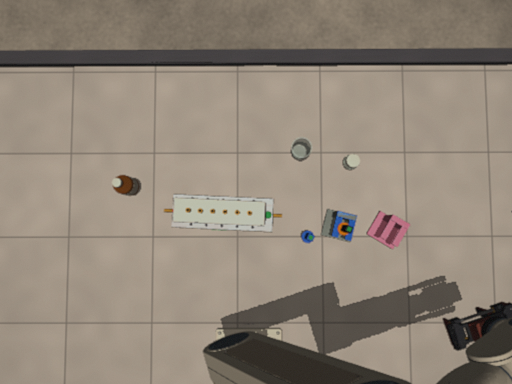

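View pics/wrist0.png

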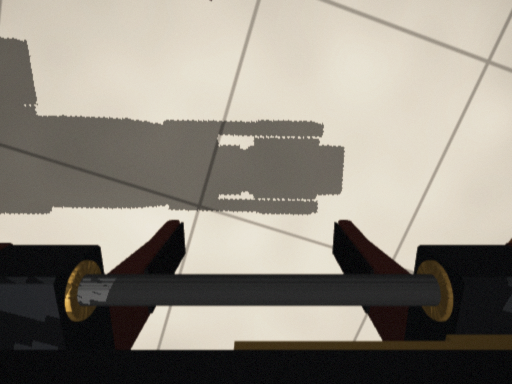

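```bash
cat > h.py <<'E'
from plant import manip
import cv2,numpy as np
from scipy.spatial.transform import Rotation as Ro
def K(c):
    f=192/np.tan(np.radians(c['fov_y'])/2); return f,c['cx'],c['cy']
def pose(s):
    return Ro.from_euler('xyz',s['ee_rot']).as_matrix(),np.array(s['position'])
def cam(n,s=None):
    c=manip.calibration(n); f,cx,cy=K(c)
    if n=='wrist':
        T=np.array(c['tool_from_camera']); R,p=pose(s)
        Rwc=R@T[:3,:3]; o=R@T[:3,3]+p
    else:
        Rwc=c['R'].T; o=-Rwc@c['t']
    return f,cx,cy,Rwc,o
def ray(n,px,s=None):
    f,cx,cy,R,o=cam(n,s); d=R@np.array([(px[0]-cx)/f,(px[1]-cy)/f,1.]); return o,d
def atz(n,px,z,s=None):
    o,d=ray(n,px,s); return o+d*(z-o[2])/d[2]
def proj(n,X,s=None):
    f,cx,cy,R,o=cam(n,s); c=R.T@(np.array(X,float)-o); return np.array([cx+f*c[0]/c[2],cy+f*c[1]/c[2]])
E
python3 - <<'E'
from h import *
Z=dict(manifold=0,rail=145,bend_a=50,cap_green=50,cap_red=50,wand=100,tip=30,stand=0,fork=100,reagent_bottle=0,beaker=0,sample_jar=0)
for n in ["top","side"]:
    for l,z in Z.items():
        r=manip.pinpoint(n,l)[:3]
        print(n,l,[(round(a['p'],2),np.round(a['centre']),np.round(atz(n,a['centre'],z)[:2])) for a in r])
print(manip.sense()['time'])
E
python3 - <<'E'
import cv2
for n,(x0,x1,y0,y1),k in [("top",(290,420,190,260),6),("top",(160,290,180,250),6),("side",(230,340,75,165),6)]:
    im=cv2.imread(f"pics/{n}0.png")[y0:y1,x0:x1]
    cv2.imwrite(f"pics/crop_{n}_{x0}.png",cv2.resize(im,None,fx=k,fy=k,interpolation=cv2.INTER_CUBIC))
E
```

```text
top manifold [(0.61, array([221., 211.]), array([493.,  92.])), (0.37, array([345., 230.]), array([ 429., -325.]))]
top rail []
top bend_a [(0.95, array([229., 207.]), array([506.,  63.])), (0.58, array([214., 215.]), array([480., 112.]))]
top cap_green [(0.42, array([269., 210.]), array([496., -69.]))]
top cap_red []
top wand [(0.62, array([306., 238.]), array([ 407., -179.])), (0.59, array([348., 164.]), array([ 639., -315.])), (0.42, array([344., 228.]), array([ 436., -300.]))]
top tip [(0.36, array([238., 212.]), array([491.,  33.]))]
top stand [(0.97, array([385., 233.]), array([ 420., -457.])), (0.9, array([339., 230.]), array([ 428., -304.]))]
top fork [(0.69, array([343., 227.]), array([ 440., -296.])), (0.68, array([392., 228.]), array([ 436., -449.]))]
top reagent_bottle [(0.7, array([133., 183.]), array([590., 391.]))]
top beaker [(0.6, array([295., 150.]), array([ 702., -159.])), (0.42, array([347., 161.]), array([ 663., -336.]))]
top sample_jar [(0.78, array([348., 163.]), array([ 655., -339.]))]
side manifold [(0.87, array([290., 236.]), array([484.,  94.])), (0.18, arr
[... 613 characters left out ...]
308.])), (0.43, array([286., 220.]), array([485.,  60.]))]
side stand [(0.74, array([266., 142.]), array([ 424., -297.])), (0.73, array([252., 116.]), array([ 426., -450.])), (0.7, array([285., 221.]), array([479.,  42.]))]
side fork [(0.96, array([265., 118.]), array([ 430., -298.])), (0.87, array([254.,  91.]), array([ 416., -461.])), (0.15, array([306., 246.]), array([491., 195.]))]
side reagent_bottle [(0.94, array([298., 360.]), array([581., 395.])), (0.23, array([290., 223.]), array([469.,  53.]))]
side beaker [(0.77, array([196., 182.]), array([ 692., -177.])), (0.64, array([264., 135.]), array([ 420., -334.]))]
side sample_jar [(0.83, array([195., 147.]), array([ 661., -342.]))]
1.35
```

View pics/crop_top_290.png

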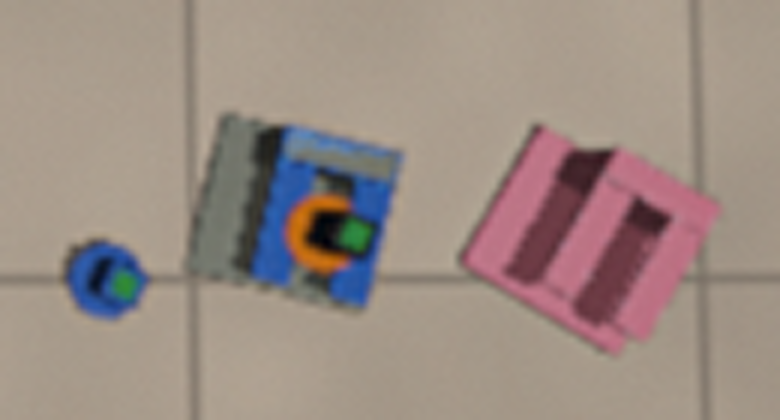

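View pics/crop_top_160.png

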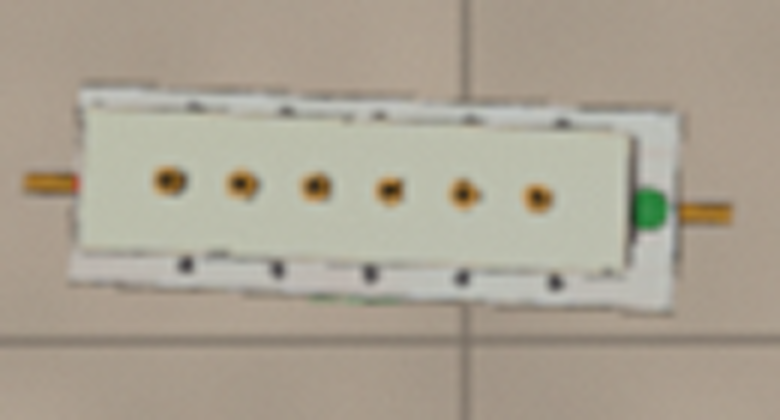

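View pics/crop_side_230.png

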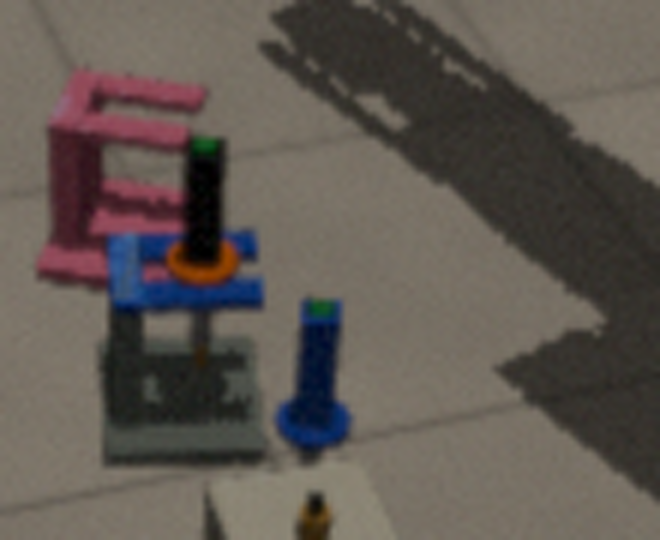

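Candidates for the wand: the orange-collared one at top (344,228), or its blue look-alike at top (307,238). For the stand: the grey and blue one at (340,226), or the pink decoy at (388,229). The crop shows the orange collar and black handle sitting in the blue fork, so that is the real wand. The green plug is at the right (−y) end of the manifold, so the sweep runs seam8 → seam0.

apply_moves(commands=[{"linear": [60,-40,-12],"turn": [0,0,-0.18]},{"linear": [120,-80,-24],"turn": [0,0,-0.36]},{"linear": [180,-118,-36],"turn": [0,0,-0.54]},{"linear": [240,-155,-48],"turn": [0,0,-0.72]},{"linear": [290,-185,-60],"turn": [0,0,-0.9]}], jaw=1.0)

```text
time: 1.98
position: [389.8, -354.0, 295.0]
ee_rot: [3.141, 0.0, 1.221]
wrist_force: [0.6, -0.8, 0.5]
width: 1.0
```

```bash
cat >> h.py <<'E'
def cmd(target_p,target_R,cmd_p,cmd_R):
    l=cmd_R.T@(np.array(target_p)-cmd_p); t=Ro.from_matrix(cmd_R.T@target_R).as_rotvec(); return np.round(l,1),np.round(t,3)
def rec():
    s=manip.sense()
    import json
    open('log.txt','a').write(json.dumps([list(map(float,s['qpos'])),list(map(float,s['position'])),list(map(float,s['ee_rot']))])+'\n')
    return s
def show(s):
    print('t',s['time'],'p',np.round(s['position'],1),'r',np.round(s['ee_rot'],4),'q',np.round(s['qpos'],3),'F',np.round(s['wrist_force'],1),'w',round(float(s['width']),3))
E
python3 -c "
from h import *
show(rec())"
```

```text
t 1.975 p [ 389.8 -354.   295. ] r [3.1412e+00 1.0000e-04 1.2215e+00] q [-0.76   0.216  1.795  0.     1.131 -0.41 ] F [ 0.6 -0.8  0.5] w 1.0
```

apply_moves(commands=[{"linear": [33,12,-3],"turn": [0,0,-0.18]},{"linear": [66,25,-5],"turn": [0,0,-0.36]},{"linear": [66,25,-5],"turn": [0,0,-0.54]},{"linear": [66,25,-5],"turn": [0,0,-0.72]},{"linear": [66,25,-5],"turn": [0,0,-0.9]}])

```text
time: 2.6
position: [435.4, -302.2, 299.5]
ee_rot: [3.142, 0.0, 2.122]
wrist_force: [0.2, -0.7, -0.4]
width: 0.998
```

apply_moves(commands=[{"linear": [0,0,0],"turn": [0,0,-0.18]},{"linear": [0,0,0],"turn": [0,0,-0.36]},{"linear": [0,0,0],"turn": [0,0,-0.54]},{"linear": [0,0,0],"turn": [0,0,-0.72]},{"linear": [0,0,0],"turn": [0,0,-0.8]}])

```text
time: 3.22
position: [435.3, -302.4, 299.6]
ee_rot: [-3.142, 0.0, 2.92]
wrist_force: [-0.4, 1.0, 0.1]
width: 1.001
```

```bash
python3 - <<'E'
from h import *
s=rec(); show(s)
p,d=manip.snapshot('wrist'); cv2.imwrite('pics/w1.png',p[:,:,::-1]); np.save('pics/w1.npy',d)
for l,z in dict(wand=100,fork=100,stand=0,tip=30).items():
    print(l,[(round(a['p'],2),np.round(a['centre']),np.round(atz('wrist',a['centre'],z,s),1)) for a in manip.pinpoint('wrist',l)[:2]])
show(rec())
E
```

```text
t 3.225 p [ 435.3 -302.4  299.6] r [-3.1415e+00  1.0000e-04  2.9196e+00] q [-0.63   0.216  1.783 -0.     1.142 -1.978] F [-0.4  1.   0.1] w 1.001
wand [(0.78, array([387., 102.]), array([ 382.9, -143.2,  100. ])), (0.65, array([262., 178.]), array([ 435.9, -298. ,  100. ]))]
fork [(0.64, array([259., 178.]), array([ 435.9, -301.4,  100. ])), (0.56, array([131., 194.]), array([ 420.4, -456.4,  100. ]))]
stand [(0.97, array([258., 164.]), array([ 433.9, -302.4,    0. ])), (0.88, array([161., 179.]), array([ 422.4, -453.1,    0. ]))]
tip [(0.73, array([340., 104.]), array([ 373.5, -175.9,   30. ]))]
t 3.475 p [ 435.2 -302.4  299.5] r [3.1416 0.     2.9141] q [-0.63   0.216  1.783  0.     1.142 -1.973] F [-0.2  0.2  0.1] w 0.997
```

View pics/w1.png

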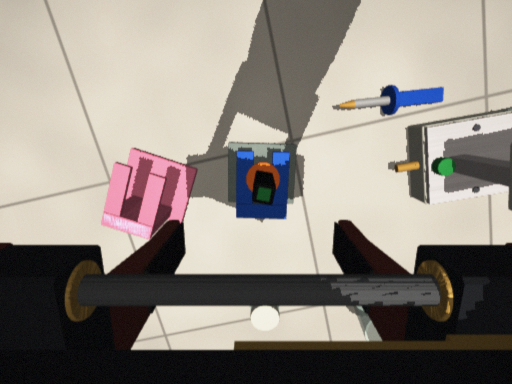

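```bash
python3 - <<'E'
from h import *
im=cv2.imread('pics/w1.png')[125:225,200:330]
im=cv2.convertScaleAbs(im,alpha=1.8,beta=20)
cv2.imwrite('pics/w1c.png',cv2.resize(im,None,fx=6,fy=6,interpolation=cv2.INTER_CUBIC))
s=manip.sense()
for X in [(436,-301,106),(436,-301,176),(436,-301,100)]: print(proj('wrist',X,s))
E
```

```text
[259.54905301 179.34219309]
[259.8560401  193.96473164]
[259.52828475 178.35295091]
```

View pics/w1c.png

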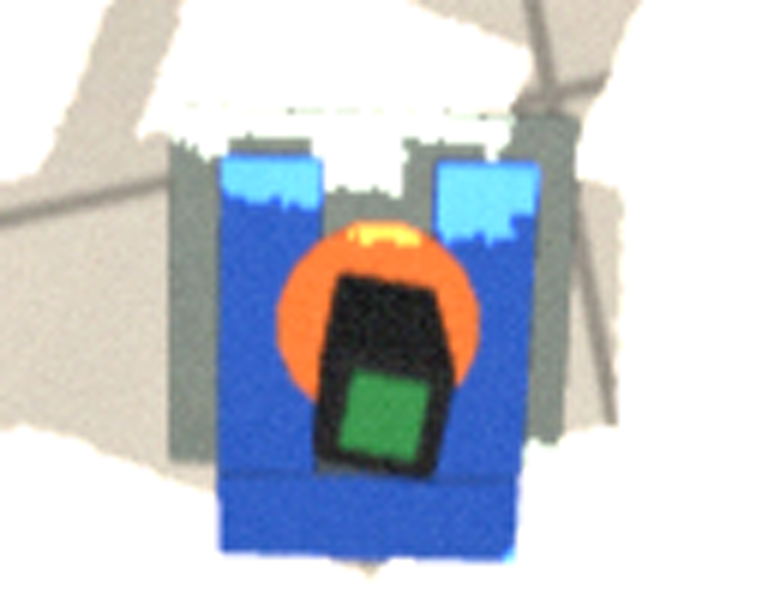

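```bash
python3 - <<'E'
from h import *
s=manip.sense()
print(atz('wrist',(263,178.7),106,s),atz('wrist',(263.8,195),176,s))
print(atz('top',(290+323/6,190+232/6),106),atz('top',(290+355/6,190+234/6),176))
R,p=pose(s)
yaw=s['ee_rot'][2]-0.12
Rt=Ro.from_euler('xyz',[np.pi,0,yaw]).as_matrix()
w=(atz('wrist',(263,178.7),106,s)+atz('wrist',(263.8,195),176,s))/2
print(w,cmd([w[0],w[1],145],Rt,p,R))
E
```

```text
[ 436.17103139 -296.90057569  106.        ] [ 437.8176479  -297.61918816  176.        ]
[ 435.30335587 -297.09417922  106.        ] [ 435.23458475 -297.72191291  176.        ]
[ 436.99433964 -297.25988192  141.        ] (array([ -0.5,   5.4, 154.5]), array([0.  , 0.  , 0.12]))
```

apply_moves(commands=[{"linear": [0,5.4,40],"turn": [0,0,0.12]},{"linear": [0,5.4,85],"turn": [0,0,0.12]},{"linear": [0,5.4,125],"turn": [0,0,0.12]},{"linear": [0,5.4,148],"turn": [0,0,0.12]},{"linear": [0,5.4,154.5],"turn": [0,0,0.12]}])

```text
time: 4.1
position: [435.8, -296.6, 143.6]
ee_rot: [3.141, -0.003, 2.795]
wrist_force: [0.3, -0.2, 0.2]
width: 0.999
```

```bash
python3 - <<'E'
from h import *
s=rec(); show(s)
p,d=manip.snapshot('wrist'); cv2.imwrite('pics/w2.png',cv2.convertScaleAbs(p[:,:,::-1],alpha=1.6,beta=15))
E
```

```text
t 4.1 p [ 435.8 -296.6  143.6] r [ 3.1408e+00 -2.7000e-03  2.7949e+00] q [-0.62   0.423  1.911  0.     0.81  -1.844] F [ 0.3 -0.2  0.2] w 0.999
```

View pics/w2.png

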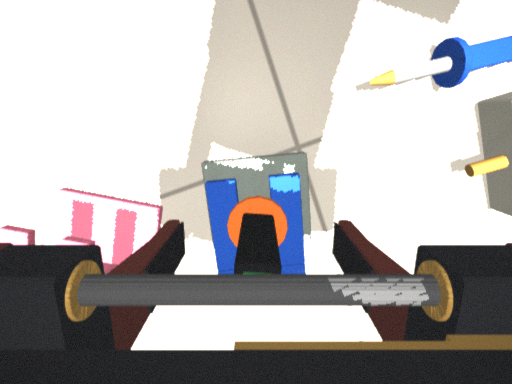

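The handle (258,240) sits centred between the fingers and square to them. Closing now.

apply_moves(commands=[{"linear": [0,0,0],"turn": [0,0,0]},{"linear": [0,0,0],"turn": [0,0,0]},{"linear": [0,0,0],"turn": [0,0,0]},{"linear": [0,0,0],"turn": [0,0,0]},{"linear": [0,0,0],"turn": [0,0,0]}], jaw=0.0, grip_force=35)

```text
time: 4.78
position: [436.5, -297.2, 145.2]
ee_rot: [-3.142, 0.0, 2.796]
wrist_force: [0.1, 0.1, 0.6]
width: 0.472
```

```bash
python3 - <<'E'
from h import *
s=rec(); show(s)
p,d=manip.snapshot('wrist'); cv2.imwrite('pics/w3.png',cv2.convertScaleAbs(p[:,:,::-1],alpha=1.6,beta=15))
show(rec())
E
```

```text
t 4.775 p [ 436.5 -297.2  145.2] r [-3.1415e+00  3.0000e-04  2.7958e+00] q [-0.62   0.421  1.911 -0.     0.81  -1.845] F [0.1 0.1 0.6] w 0.472
t 4.825 p [ 436.5 -297.1  145.1] r [-3.1416e+00  1.0000e-04  2.7957e+00] q [-0.62   0.421  1.911  0.     0.81  -1.845] F [-0.3  1.1 -0.1] w 0.422
```

View pics/w3.png

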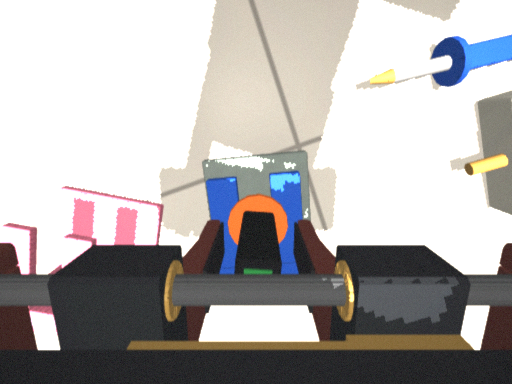

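apply_moves(commands=[{"linear": [0,0,0],"turn": [0,0,0]},{"linear": [0,0,0],"turn": [0,0,0]},{"linear": [0,0,0],"turn": [0,0,0]},{"linear": [0,0,0],"turn": [0,0,0]}])

```text
time: 5.32
position: [436.5, -297.1, 145.0]
ee_rot: [-3.142, 0.0, 2.796]
wrist_force: [1.0, -0.2, 0.1]
width: 0.226
```

```bash
python3 - <<'E'
from h import *
s=rec(); show(s)
import json
json.dump(dict(p=list(s['position']),r=list(s['ee_rot'])),open('grasp.json','w'))
p,d=manip.snapshot('wrist'); cv2.imwrite('pics/w4.png',cv2.convertScaleAbs(p[:,:,::-1],alpha=1.6,beta=15))
show(rec())
# kinematic fit
D=[json.loads(l) for l in open('log.txt')]
A=[];b=[]
for q,p,r in D:
    a=q[1];c=a+q[2];e=c+q[4]; rr=np.hypot(p[0],p[1])
    print(round(rr,1),round(p[2],1),np.round([a,c,e],3), np.arctan2(p[1],p[0])-q[0])
E
```

```text
t 5.325 p [ 436.5 -297.1  145. ] r [-3.1416  0.      2.7957] q [-0.62   0.421  1.911 -0.     0.81  -1.845] F [ 1.  -0.2  0.1] w 0.226
t 5.375 p [ 436.5 -297.1  145. ] r [ 3.1416 -0.      2.7958] q [-0.62   0.421  1.911  0.     0.81  -1.845] F [ 0.3 -1.   0. ] w 0.227
526.6 295.0 [0.216 2.01  3.141] 0.022628222541429932
530.0 299.6 [0.216 1.999 3.141] 0.022453214463877713
530.0 299.5 [0.216 1.999 3.142] 0.022478503396684113
527.1 143.6 [0.423 2.334 3.144] 0.022585464602297045
528.1 145.2 [0.421 2.331 3.141] 0.022530483888437702
528.0 145.1 [0.421 2.331 3.141] 0.022543219394294156
528.0 145.0 [0.421 2.331 3.142] 0.022528860720164356
528.0 145.0 [0.421 2.332 3.142] 0.022543525399953412
```

View pics/w4.png

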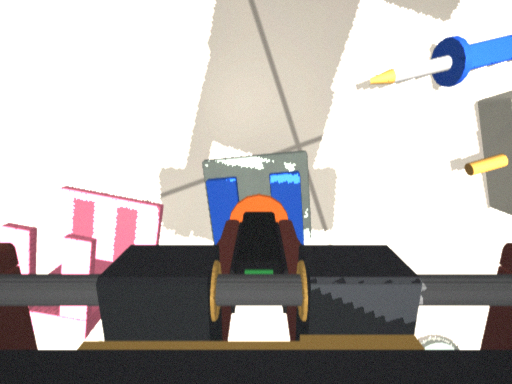

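apply_moves(commands=[{"linear": [0,0,-6],"turn": [0,0,0]},{"linear": [0,0,-25],"turn": [0,0,0]},{"linear": [0,0,-60],"turn": [0,0,0]},{"linear": [0,0,-110],"turn": [0,0,0]},{"linear": [0,0,-150],"turn": [0,0,0]}])

```text
time: 6.0
position: [436.5, -297.1, 297.1]
ee_rot: [-3.141, 0.001, 2.796]
wrist_force: [0.3, 0.5, -0.7]
width: 0.228
```

```bash
python3 - <<'E'
from h import *
s=rec(); show(s)
for n in ['side','top']:
    p,d=manip.snapshot(n); cv2.imwrite(f'pics/{n}5.png',p[:,:,::-1])
s=manip.sense(); show(s)
cr=[(80,88),(680,113),(672,310),(68,283)]
P=np.array([atz('top',(160+x/6,180+y/6),50) for x,y in cr]); print(P, P.mean(0))
e=P[0]-P[1]; print('len',np.linalg.norm(e),np.linalg.norm(P[0]-P[3]),np.linalg.norm(P[1]-P[2]),'yaw',np.arctan2(-e[0],e[1])); e=P[3]-P[2];print('yaw',np.arctan2(-e[0],e[1]))
R,p=pose(s)
tip=p+R@np.array([0,0,115]); print('tip pred',tip,'side',proj('side',tip),'top',proj('top',p-R@np.array([0,0,31])))
for n in ['side']:
    print(manip.pinpoint(n,'tip')[:3])
im=cv2.imread('pics/side5.png')[60:170,210:330]
cv2.imwrite('pics/side5c.png',cv2.resize(cv2.convertScaleAbs(im,alpha=1.6,beta=15),None,fx=5,fy=5,interpolation=cv2.INTER_CUBIC))
E
```

```text
t 6.0 p [ 436.5 -297.1  297.1] r [-3.1414e+00  1.0000e-03  2.7958e+00] q [-0.62   0.215  1.79   0.     1.135 -1.845] F [ 0.3  0.5 -0.7] w 0.228
t 6.1 p [ 438.4 -298.4  299.8] r [-3.1393  0.0081  2.7958] q [-0.62   0.213  1.787  0.     1.134 -1.845] F [-0.7  0.5 -1.1] w 0.231
[[546.28059879 244.461615    50.        ]
 [531.82512274 -81.60273133  50.        ]
 [425.3671738  -76.66875637  50.        ]
 [440.59206196 249.79131988  50.        ]] [486.01623932  83.99536179  50.        ]
len 326.3846177956503 105.82283577804154 106.5722243382015 yaw -0.04430419010746144
yaw -0.046602527803562464
tip pred [ 439.14438122 -299.01112371  184.8331208 ] side [262.45920463  96.10133661] top [363.10773019 228.69620886]
[{'centre': [265.2, 95.1], 'p': 0.69}, {'centre': [290.2, 152.5], 'p': 0.63}, {'centre': [297.1, 226.1], 'p': 0.58}]
```

View pics/side5c.png

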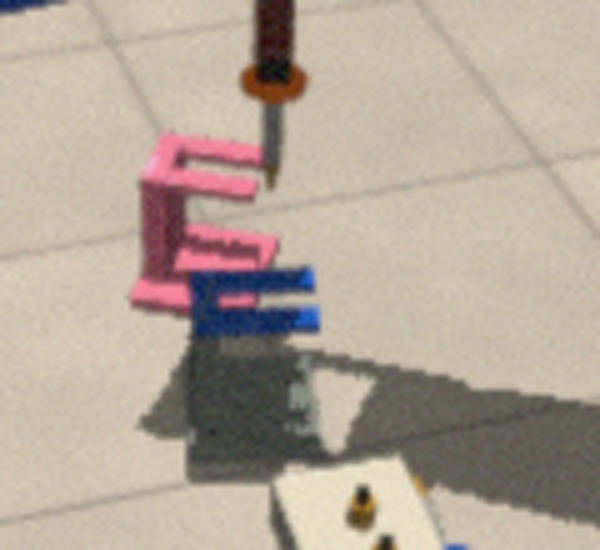

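```bash
cat >> h.py <<'E'
PSI=-0.045
def RT(th,psi=None):
    psi=PSI if psi is None else psi
    c,s_=np.cos(th),np.sin(th)
    return Ro.from_euler('z',psi).as_matrix()@np.array([[-c,0,s_],[0,1,0],[-s_,0,-c]])
E
python3 - <<'E'
from h import *
s=manip.sense(); show(s)
R0=Ro.from_euler('xyz',[np.pi,0,2.7957]).as_matrix(); p0=np.array([436.5,-297.1,295])
Rt=RT(.75)
rv=Ro.from_matrix(R0.T@Rt).as_rotvec(); print(rv,np.linalg.norm(rv))
for f in np.linspace(.2,1,5):
    print(f,cmd(p0+f*(np.array([345,-40,290])-p0),R0@Ro.from_rotvec(f*rv).as_matrix(),p0,R0))
E
```

```text
t 6.15 p [ 437.3 -297.7  297.2] r [-3.1403  0.0045  2.7959] q [-0.62   0.215  1.79   0.     1.132 -1.845] F [-1.1 -0.3 -2.2] w 0.228
[-0.11281841 -0.74422514 -0.28661278] 0.8054476583620631
0.2 (array([34.6, 42.2,  1. ]), array([-0.023, -0.149, -0.057]))
0.4 (array([69.3, 84.3,  2. ]), array([-0.045, -0.298, -0.115]))
0.6000000000000001 (array([103.9, 126.5,   3. ]), array([-0.068, -0.447, -0.172]))
0.8 (array([138.6, 168.7,   4. ]), array([-0.09 , -0.595, -0.229]))
1.0 (array([173.2, 210.9,   5. ]), array([-0.113, -0.744, -0.287]))
```

apply_moves(commands=[{"linear": [25,30,1],"turn": [-0.016,-0.106,-0.04]},{"linear": [60,72,2],"turn": [-0.038,-0.25,-0.097]},{"linear": [98,118,3],"turn": [-0.062,-0.41,-0.158]},{"linear": [136,164,4],"turn": [-0.088,-0.57,-0.22]},{"linear": [173,211,5],"turn": [-0.113,-0.744,-0.287]}])

```text
time: 6.78
position: [343.1, -39.3, 288.6]
ee_rot: [-3.141, 0.752, 3.096]
wrist_force: [1.7, 1.6, 0.3]
width: 0.224
```

apply_moves(commands=[{"linear": [0,0,0],"turn": [0,0,0]},{"linear": [0,0,0],"turn": [0,0,0]}])

```text
time: 7.02
position: [345.2, -39.7, 289.8]
ee_rot: [-3.141, 0.749, 3.098]
wrist_force: [0.4, 0.2, -1.5]
width: 0.226
```

```bash
python3 - <<'E'
from h import *
s=rec(); show(s)
p,d=manip.snapshot('wrist'); cv2.imwrite('pics/w6.png',cv2.convertScaleAbs(p[:,:,::-1],alpha=1.6,beta=15))
s=rec(); show(s); print(RT(.75)[:,2],pose(s)[0][:,2])
E
```

```text
t 7.025 p [345.2 -39.7 289.8] r [-3.1415  0.7487  3.0978] q [-0.287 -0.388  2.539  0.58   0.303 -2.309] F [ 0.4  0.2 -1.5] w 0.226
t 7.075 p [346.2 -40.5 290.6] r [-3.1411  0.7497  3.0968] q [-0.288 -0.386  2.537  0.58   0.304 -2.309] F [ 0.2  0.8 -1.5] w 0.227
[ 0.68094872 -0.03066339 -0.73168887] [ 0.68070414 -0.03097502 -0.73190328]
```

View pics/w6.png

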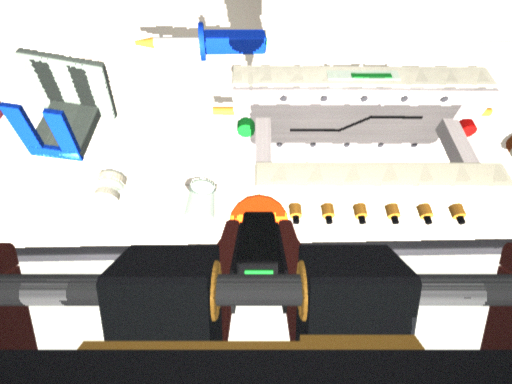

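```bash
cat > kin.py <<'E'
from h import *
import json
from scipy.optimize import least_squares
Rz=lambda a:Ro.from_euler('z',a).as_matrix()
Ry=lambda a:Ro.from_euler('y',a).as_matrix()
def fk(q,P):
    a,L2,A,B,h,L6,d,o6=P
    R1=Rz(q[0]); R2=R1@Ry(q[1]); R3=R2@Ry(q[2]); R4=R3@Rz(q[3]); R5=R4@Ry(q[4]); R6=R5@Rz(q[5]+o6)
    p=R1@[a,d,h]+R2@[0,0,L2]+R3@[B,0,A]+R6@[0,0,L6]
    return p,R6
P0=[0,450,490,30,300,250,11.9,-np.pi/2]
def fit():
    D=[json.loads(l) for l in open('log.txt')]+[[[-1.27395595e+00,  4.23822561e-01,  1.63069696e+00, 0,1.08862170e+00, -1.89896479e-02],[ 193.99971237, -593.56083987,  240.61036577],[-3.14004427e+00, -2.43925966e-05,  3.15832633e-01]]]
    def res(P):
        o=[]
        for q,p,r in D:
            pp,R=fk(q,P); Rm=Ro.from_euler('xyz',r).as_matrix()
            o+=list(pp-p)+list((R-Rm).ravel()*100)
        return o
    f=least_squares(res,P0); return f.x,np.array(f.fun)
LO=np.array([-3,-.9,.09,-1.31,.11,-2.54]);HI=np.array([3,2.11,2.58,4.45,2.69,2.54])
def ik(p,R,P,q0):
    f=least_squares(lambda q:np.r_[fk(q,P)[0]-p,(fk(q,P)[1]-R).ravel()*200],q0,bounds=(LO-.8,HI+.8)); return f.x,np.abs(f.fun).max()
E
python3 - <<'E'
from kin import *
P,fu=fit(); print(np.round(P,2),np.abs(fu).max())
np.save('P.npy',P)
s=manip.sense()
for th in [.65,.7,.75]:
  q=np.array(s['qpos'])
  for y in [-1,50,90,130,178]:
    x=494 if y<70 else (470+ .0)
    if y>70:x=478
    R=RT(th); p=np.array([x,y,53])-115*R[:,2]
    q,e=ik(p,R,P,q); print(th,y,np.round(p),np.round(q,2),round(e,2),'margin',np.round(np.minimum(q-LO,HI-q).min(),2))
E
```

```text
[ -0.   563.1  484.9   77.5  312.4  290.94  11.9   -1.57] 199.80775149093708
0.65 -1 [424.   2. 145.] [-0.04  0.17  2.43 -1.36 -0.01 -3.34] 18.71 margin -0.8
0.65 50 [424.  53. 145.] [ 0.24  0.23  2.46 -2.11  0.23 -2.35] 8.56 margin -0.8
0.65 90 [408.  93. 145.] [ 0.39  0.25  2.48 -2.11  0.32 -2.22] 4.09 margin -0.8
0.65 130 [408. 133. 145.] [ 0.5   0.28  2.46 -2.07  0.37 -2.17] 0.0 margin -0.76
0.65 178 [408. 181. 145.] [ 0.64  0.3   2.41 -1.81  0.41 -2.3 ] 0.0 margin -0.5
0.7 -1 [420.   2. 141.] [-0.05  0.15  2.44 -1.37 -0.02 -3.34] 26.35 margin -0.8
0.7 50 [420.  53. 141.] [ 0.29  0.23  2.47 -2.11  0.3  -2.3 ] 13.12 margin -0.8
0.7 90 [404.  93. 141.] [ 0.44  0.26  2.5  -2.11  0.39 -2.17] 8.45 margin -0.8
0.7 130 [404. 133. 141.] [ 0.55  0.31  2.48 -2.11  0.44 -2.07] 2.96 margin -0.8
0.7 178 [404. 181. 141.] [ 0.68  0.34  2.44 -1.96  0.48 -2.11] 0.0 margin -0.65
0.75 -1 [416.   3. 137.] [-0.05  0.13  2.45 -1.38 -0.04 -3.34] 34.17 margin -0.8
0.75 50 [416.  54. 137.] [ 0.35  0.25  2.49 -2.11  0.38 -2.24] 17.17 margin -0.8
0.75 90 [400.  94. 137.] [ 0.5   0.29  2.51 -2.11  0.48 -2.1 ] 12.91 margin -0.8
0.75 130 [400. 134. 137.] [ 0.61  0.33  2.5  -2.11  0.53 -2.01] 6.88 margin -0.8
0.75 178 [400. 182. 137.] [ 0.71  0.38  2.46 -2.07  0.56 -1.96] 0.0 margin -0.76
```

```bash
sed -i 's/^def fk(q,P):/S=[1,1]\ndef fk(q,P):/; s/R4=R3@Rz(q\[3\])/R4=R3@Rz(S[0]*q[3])/; s/Rz(q\[5\]+o6)/Rz(S[1]*q[5]+o6)/' kin.py
python3 - <<'E'
import kin
from kin import *
best=None
for a in [1,-1]:
  for b in [1,-1]:
    for o in [-np.pi/2,np.pi/2,0,np.pi]:
      kin.S[:]=[a,b]; kin.P0[7]=o
      P,fu=fit(); m=np.abs(fu).max()
      if best is None or m<best[0]: best=(m,a,b,P)
print(best)
kin.S[:]=best[1:3];P=best[3];np.save('P.npy',P)
s=manip.sense()
for th in [.6,.65,.7,.75]:
  q=np.array(s['qpos'])
  for x,y in [(494,-1),(494,50),(478,90),(478,130),(478,178)]:
    R=RT(th); p=np.array([x,y,53])-115*R[:,2]
    q,e=ik(p,R,P,q); print(th,y,np.round(p),np.round(q,2),round(e,2),'margin',np.round(np.minimum(q-LO,HI-q).min(),2))
E
```

```text
(np.float64(0.001284358256214091), 1, 1, array([-2.60779527e-05,  5.63100218e+02,  4.84900026e+02,  7.75001220e+01,
        3.12400135e+02,  2.90944236e+02,  1.18998718e+01,  1.57079611e+00]))
0.6 -1 [429.   2. 148.] [-0.01  0.23  2.47  0.12 -0.16 -1.66] 0.0 margin -0.27
0.6 50 [429.  53. 148.] [ 0.18  0.24  2.46  0.72 -0.19 -2.09] 0.0 margin -0.3
0.6 90 [413.  93. 148.] [ 0.34  0.24  2.47  1.05 -0.25 -2.28] 0.0 margin -0.36
0.6 130 [413. 133. 148.] [ 0.47  0.25  2.43  1.3  -0.29 -2.42] 0.0 margin -0.4
0.6 178 [413. 181. 148.] [ 0.61  0.28  2.38  1.53 -0.35 -2.53] 0.0 margin -0.46
0.65 -1 [424.   2. 145.] [-0.01  0.26  2.51  0.08 -0.28 -1.62] 0.0 margin -0.39
0.65 50 [424.  53. 145.] [ 0.19  0.27  2.5   0.52 -0.29 -1.88] 0.0 margin -0.4
0.65 90 [408.  93. 145.] [ 0.36  0.27  2.5   0.82 -0.34 -2.03] 0.0 margin -0.45
0.65 130 [408. 133. 145.] [ 0.5   0.28  2.46  1.08 -0.37 -2.17] 0.0 margin -0.48
0.65 178 [408. 181. 145.] [ 0.64  0.3   2.41  1.33 -0.41 -2.3 ] 0.0 margin -0.52
0.7 -1 [420.   2. 141.] [-0.    0.3   2.55  0.07 -0.41 -1.6 ] 0.0 margin -0.52
0.7 50 [420.  53. 141.] [ 0.21  0.31  2.53  0.42 -0.41 -1.76] 0.0 margin -0.52
0.7 90 [404.  93. 141.] [ 0.39  0.3   2.53  0.69 -0.44 -1.87] 0.0 margin -0.55
0.7 130 [404. 133. 141.] [ 0.53  0.32  2.5   0.93 -0.46 -1.98] 0.0 margin -0.57
0.7 178 [404. 181. 141.] [ 0.68  0.34  2.44  1.18 -0.48 -2.11] 0.0 margin -0.59
0.75 -1 [416.   3. 137.] [-0.    0.35  2.58  0.06 -0.55 -1.59] 0.0 margin -0.66
0.75 50 [416.  54. 137.] [ 0.23  0.36  2.57  0.36 -0.54 -1.68] 0.0 margin -0.65
0.75 90 [400.  94. 137.] [ 0.42  0.36  2.57  0.61 -0.56 -1.75] 0.0 margin -0.67
0.75 130 [400. 134. 137.] [ 0.57  0.36  2.53  0.83 -0.56 -1.85] 0.0 margin -0.67
0.75 178 [400. 182. 137.] [ 0.71  0.38  2.46  1.07 -0.56 -1.96] 0.0 margin -0.67
```

```bash
cat >> kin.py <<'E'
S[:]=[1,1]
E
python3 - <<'E'
from kin import *
P=np.load('P.npy')
F=Ro.from_euler('z',np.pi).as_matrix()
for name in ['camup','camlow']:
 for th in [.65,.75]:
  q=np.array([0.1,.7,1.5,0,1.9,-1.5 if name=='camup' else 1.6])
  for x,y in [(494,-1),(494,50),(478,90),(478,130),(478,178)]:
    R=RT(-th) if name=='camup' else F@RT(th)
    if name=='camlow': R=RT(th,PSI+np.pi)
    p=np.array([x,y,53])-115*R[:,2]
    q,e=ik(p,R,P,q); print(name,th,y,np.round(p),np.round(q,2),round(e,2),'margin',np.round(np.minimum(q-LO,HI-q).min(),2))
E
```

```text
camup 0.65 -1 [564.  -4. 145.] [-0.03  0.76  1.43  0.01  1.6  -1.56] 0.0 margin 0.98
camup 0.65 50 [564.  47. 145.] [ 0.04  0.76  1.42  0.05  1.6  -1.5 ] 0.0 margin 1.04
camup 0.65 90 [548.  87. 145.] [ 0.09  0.75  1.46  0.08  1.58 -1.46] 0.0 margin 1.08
camup 0.65 130 [548. 127. 145.] [ 0.15  0.75  1.44  0.12  1.59 -1.42] 0.0 margin 1.1
camup 0.65 178 [548. 175. 145.] [ 0.21  0.77  1.42  0.15  1.59 -1.36] 0.0 margin 1.1
camup 0.75 -1 [572.  -5. 137.] [-0.03  0.83  1.35  0.01  1.71 -1.56] 0.0 margin 0.98
camup 0.75 50 [572.  46. 137.] [ 0.03  0.83  1.34  0.05  1.71 -1.51] 0.0 margin 0.98
camup 0.75 90 [556.  86. 137.] [ 0.09  0.82  1.38  0.09  1.69 -1.46] 0.0 margin 1.0
camup 0.75 130 [556. 126. 137.] [ 0.14  0.82  1.37  0.13  1.69 -1.42] 0.0 margin 1.0
camup 0.75 178 [556. 174. 137.] [ 0.2   0.84  1.34  0.17  1.7  -1.37] 0.0 margin 0.99
camlow 0.65 -1 [564.  -4. 145.] [-0.03  0.76  1.43  0.01  1.6   1.58] 0.0 margin 0.96
camlow 0.65 50 [564.  47. 145.] [0.04 0.76 1.42 0.05 1.6  1.64] 0.0 margin 0.9
camlow 0.65 90 [548.  87. 145.] [0.09 0.75 1.46 0.08 1.58 1.68] 0.0 margin 0.86
camlow 0.65 130 [548. 127. 145.] [0.15 0.75 1.44 0.12 1.59 1.73] 0.0 margin 0.81
camlow 0.65 178 [548. 175. 145.] [0.21 0.77 1.42 0.15 1.59 1.78] 0.0 margin 0.76
camlow 0.75 -1 [572.  -5. 137.] [-0.03  0.83  1.35  0.01  1.71  1.58] 0.0 margin 0.96
camlow 0.75 50 [572.  46. 137.] [0.03 0.83 1.34 0.05 1.71 1.64] 0.0 margin 0.9
camlow 0.75 90 [556.  86. 137.] [0.09 0.82 1.38 0.09 1.69 1.68] 0.0 margin 0.86
camlow 0.75 130 [556. 126. 137.] [0.14 0.82 1.37 0.13 1.69 1.72] 0.0 margin 0.82
camlow 0.75 178 [556. 174. 137.] [0.2  0.84 1.34 0.17 1.7  1.77] 0.0 margin 0.77
```

The IK fit is exact. Reaching in from the robot side would push q5 out of range, but the far (+x) side has wide margins, so I'll work from there with the camera underneath. First I'll measure the seam from here.

```bash
python3 - <<'E'
from h import *
s=rec(); show(s)
p,d=manip.snapshot('wrist')
np.save('pics/w7.npy',p)
for l,z in dict(bend_a=50,bend_b=50,seam0=50,seam8=50,cap_green=50,cap_red=50,rail=145).items():
    print(l,[(round(a['p'],2),np.round(a['centre'],1),np.round(atz('wrist',a['centre'],z,s),1)) for a in manip.pinpoint('wrist',l)[:3]])
show(manip.sense())
im=p[100:150,230:490,::-1]
cv2.imwrite('pics/w7c.png',cv2.resize(cv2.convertScaleAbs(im,alpha=1.6,beta=15),None,fx=3,fy=3,interpolation=cv2.INTER_CUBIC))
g=p[105:140,265:440].astype(int).sum(2)
m=(g<150).astype(np.uint8); print(m.sum())
n,lab,st,_=cv2.connectedComponentsWithStats(m,connectivity=8)
for i in range(1,n):
    if st[i,4]>15: print(st[i])
E
```

```text
t 7.075 p [346.2 -40.5 290.6] r [-3.1411  0.7497  3.0968] q [-0.288 -0.386  2.537  0.58   0.304 -2.309] F [ 0.2  0.8 -1.5] w 0.227
bend_a [(0.78, array([367.2, 116.1]), array([479.3,  98.4,  50. ])), (0.66, array([342.2, 128.4]), array([500.4,  69.4,  50. ]))]
bend_b [(0.78, array([367.2, 116.1]), array([479.3,  98.4,  50. ])), (0.66, array([342.2, 128.4]), array([500.4,  69.4,  50. ]))]
seam0 [(0.97, array([369.9, 117.9]), array([482.7, 102.9,  50. ])), (0.93, array([420. , 112.8]), array([476.8, 166.4,  50. ])), (0.79, array([310. , 127.4]), array([496.4,  24.3,  50. ]))]
seam8 [(0.97, array([369.9, 117.9]), array([482.7, 102.9,  50. ])), (0.93, array([420. , 112.8]), array([476.8, 166.4,  50. ])), (0.79, array([310. , 127.4]), array([496.4,  24.3,  50. ]))]
cap_green [(0.53, array([246.9, 121.6]), array([481.5, -62.7,  50. ]))]
cap_red [(0.65, array([461.1, 124.3]), array([500.2, 231.4,  50. ])), (0.26, array([259. , 222.5]), array([779.6, -59.6,  50. ]))]
rail [(0.25, array([70.4, 75.2]), array([ 337.1, -189.1,  145. ]))]
t 7.475 p [345.5 -40.5 290. ] r [3.1413 0.7487 3.0956] q [-0.289 -0.387  2.538  0.58   0.304 -2.309] F [-0.8 -0.  -0.3] w 0.225
252
[ 26  10 132  15 252]
```

View pics/w7c.png

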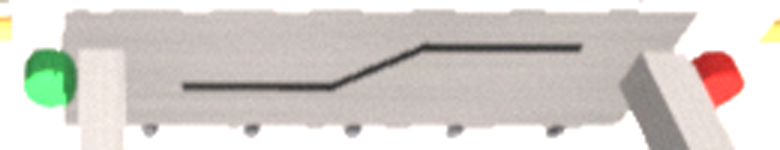

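```bash
cat >> h.py <<'E'
from scipy.spatial import cKDTree
from scipy.optimize import least_squares
SE=np.array([[-12,85],[-12,18],[12,-18],[12,-85.]])
def poly(n=200):
    seg=np.diff(SE,axis=0);L=np.r_[0,np.cumsum(np.linalg.norm(seg,axis=1))]
    t=np.linspace(0,L[-1],n); return np.c_[np.interp(t,L,SE[:,0]),np.interp(t,L,SE[:,1])]
def fitman(pts,x0=(486,84,-.045)):
    # pts world xy of dark seam pixels (4 mm wide) ; dense symmetric chamfer
    PL=poly()
    tree=cKDTree(pts)
    def W(v):
        c,s_=np.cos(v[2]),np.sin(v[2]); return PL@np.array([[c,s_],[-s_,c]])+v[:2]
    def res(v):
        w=W(v); d1=cKDTree(w).query(pts)[0]; 
        # spread: mean match along line, use local mean of pts near
        d2=tree.query(w)[0]
        return np.r_[d1,d2]
    f=least_squares(res,x0,loss='soft_l1',diff_step=1e-4,x_scale=[1,1,.01]); return f.x,np.abs(f.fun).mean()
E
python3 - <<'E'
from h import *
p=np.load('pics/w7.npy')
s=dict(position=[345.7,-40.5,290.2],ee_rot=[3.1415,.7490,3.0962])
g=p[105:140,265:440].astype(int).sum(2)
ys,xs=np.where(g<160)
pts=np.array([atz('wrist',(x+265,y+105),50,s)[:2] for x,y in zip(xs,ys)])
print(fitman(pts),fitman(pts,(483,80,-.03)))
E
```

```text
(array([ 4.87852395e+02,  8.52089997e+01, -5.12191708e-02]), np.float64(0.7785721173975013)) (array([ 4.88863358e+02,  8.37491030e+01, -4.97511008e-02]), np.float64(0.7898377666966537))
```

```bash
cat > plan.py <<'E'
from h import *
from scipy.spatial.transform import Slerp
import json
def interp(keys,nrows):
    """keys: list of (p,R), nrows rows per leg -> poses"""
    out=[]
    for (pa,Ra),(pb,Rb),n in zip(keys[:-1],keys[1:],nrows):
        sl=Slerp([0,1],Ro.from_matrix([Ra,Rb]))
        for f in np.linspace(0,1,n+1)[1:]: out.append((np.array(pa)+f*(np.array(pb)-pa),sl(f).as_matrix()))
    return out
def calls(start,poses,nd=1,nr=3,per=5):
    p0,R0=start
    last=start
    for k in range(0,len(poses),per):
        rows=[]
        p0,R0=last
        for p,R in poses[k:k+per]:
            l=np.round(R0.T@(p-p0),nd); t=np.round(Ro.from_matrix(R0.T@R).as_rotvec(),nr)
            rows.append({"linear":[float(a)+0.0 for a in l],"turn":[float(a)+0.0 for a in t]})
        print(json.dumps(rows))
        l=np.array(rows[-1]['linear']);t=np.array(rows[-1]['turn'])
        last=(p0+R0@l,R0@Ro.from_rotvec(t).as_matrix())
    return last
def save(c): np.savez('cmd.npz',p=c[0],R=c[1])
def load():
    z=np.load('cmd.npz'); return z['p'],z['R']
E
python3 - <<'E'
from plan import *
from kin import fk,ik,LO,HI
P=np.load('P.npy')
s=manip.sense(); show(s)
# commanded: 
R0=Ro.from_euler('xyz',[np.pi,0,2.7957]).as_matrix(); p0=np.array([436.5,-297.1,295])
c0=(p0+R0@np.array([173,211,5]),R0@Ro.from_rotvec([-.113,-.744,-.287]).as_matrix())
print(c0[0],Ro.from_matrix(c0[1]).as_euler('xyz'))
D=lambda y:Ro.from_euler('xyz',[np.pi,0,y]).as_matrix()
psi=-.05
Rf=RT(.75,psi+np.pi)
M=lambda x,y,z:np.array([488,84.5,0])+Ro.from_euler('z',psi).as_matrix()@np.array([x,y,z])
tip=M(12,-85,53); st=tip-175*Rf[:,2]; print('tip',tip,'stage',st)
keys=[c0,([400,-20,400],D(2.6)),([580,-10,400],D(.7)),([640,0,340],RT(.3,psi+np.pi)),(st+[20,0,30],Rf)]
poses=interp(keys,[5,11,5,4])
q=np.array(s['qpos']);pq=None
for p,R in poses:
    q2,e=ik(p,R,P,q); 
    if e>.1 or np.minimum(q2-LO,HI-q2).min()<.05 or np.abs(q2-q).max()*8>2.1: print('!!',np.round(p),np.round(q2,2),e,np.round((q2-q)*8,1))
    q=q2
c=calls(c0,poses); save(c)
E
```

```text
t 7.475 p [345.5 -40.5 290. ] r [3.1413 0.7487 3.0956] q [-0.289 -0.387  2.538  0.58   0.304 -2.309] F [-0.8 -0.  -0.3] w 0.225
[345.28296087 -39.94352667 290.        ] [3.14151426 0.74979808 3.09696028]
tip [495.73677374  -0.99352216  53.        ] stage [614.87447932  -6.95537648 181.04555205]
!! [356. -36. 312.] [-0.16 -0.38  2.41  0.08  0.51 -1.64] 3.410605131648481e-13 [ 1.   0.1 -1.1 -4.   1.7  5.4]
[{"linear": [-22.9, 4.5, -8.8], "turn": [0.037, 0.147, 0.095]}, {"linear": [-45.7, 8.9, -17.5], "turn": [0.075, 0.294, 0.189]}, {"linear": [-68.6, 13.4, -26.3], "turn": [0.112, 0.44, 0.284]}, {"linear": [-91.5, 17.9, -35.1], "turn": [0.149, 0.587, 0.379]}, {"linear": [-114.3, 22.4, -43.9], "turn": [0.186, 0.734, 0.473]}]
[{"linear": [-13.6, 9.2, 0.0], "turn": [0.0, 0.0, 0.173]}, {"linear": [-27.2, 18.4, 0.0], "turn": [0.0, 0.0, 0.346]}, {"linear": [-40.7, 27.6, 0.0], "turn": [0.0, 0.0, 0.519]}, {"linear": [-54.3, 36.8, 0.0], "turn": [0.0, 0.0, 0.691]}, {"linear": [-67.8, 46.0, 0.0], "turn": [0.0, 0.0, 0.864]}]
[{"linear": [-1.8, 16.3, 0.0], "turn": [0.0, 0.0, 0.173]}, {"linear": [-3.6, 32.6, 0.0], "turn": [0.0, 0.0, 0.345]}, {"linear": [-5.4, 48.9, 0.0], "turn": [0.0, 0.0, 0.518]}, {"linear": [-7.2, 65.2, 0.0], "turn": [0.0, 0.0, 0.691]}, {"linear": [-9.0, 81.5, 0.0], "turn": [0.0, 0.0, 0.864]}]
[{"linear": [11.2, 11.9, 0.0], "turn": [0.0, 0.0, 0.172]}, {"linear": [20.5, 19.9, 12.0], "turn": [0.027, -0.055, 0.321]}, {"linear": [29.7, 27.8, 24.0], "turn": [0.055, -0.111, 0.47]}, {"linear": [39.0, 35.7, 36.0], "turn": [0.083, -0.166, 0.618]}, {"linear": [48.2, 43.6, 48.0], "turn": [0.11, -0.222, 0.767]}]
[{"linear": [14.6, -0.6, 8.8], "turn": [0.023, -0.058, 0.149]}, {"linear": [20.9, 1.6, 40.4], "turn": [0.031, -0.17, 0.147]}, {"linear": [27.2, 3.8, 72.1], "turn": [0.039, -0.282, 0.146]}, {"linear": [33.5, 5.9, 103.7], "turn": [0.048, -0.394, 0.144]}, {"linear": [39.8, 8.1, 135.3], "turn": [0.056, -0.507, 0.141]}]
```

apply_moves(commands=[{"linear": [-15,3,-6],"turn": [0.022,0.09,0.055]},{"linear": [-40,8,-15],"turn": [0.064,0.25,0.16]},{"linear": [-65,13,-25],"turn": [0.105,0.415,0.267]},{"linear": [-90,18,-35],"turn": [0.148,0.58,0.375]},{"linear": [-114.3,22.4,-43.9],"turn": [0.186,0.734,0.473]}])

```text
time: 8.1
position: [401.0, -19.7, 402.1]
ee_rot: [3.103, 0.165, 2.706]
wrist_force: [0.6, 0.2, -1.4]
width: 0.226
```

apply_moves(commands=[{"linear": [-13.6,9.2,0.0],"turn": [0.0,0.0,0.173]},{"linear": [-27.2,18.4,0.0],"turn": [0.0,0.0,0.346]},{"linear": [-40.7,27.6,0.0],"turn": [0.0,0.0,0.519]},{"linear": [-54.3,36.8,0.0],"turn": [0.0,0.0,0.691]},{"linear": [-67.8,46.0,0.0],"turn": [0.0,0.0,0.864]}])

```text
time: 8.72
position: [480.4, -6.3, 412.8]
ee_rot: [2.989, 0.078, 1.836]
wrist_force: [0.1, 0.2, -1.2]
width: 0.227
```

apply_moves(commands=[{"linear": [-1.8,16.3,0.0],"turn": [0.0,0.0,0.173]},{"linear": [-3.6,32.6,0.0],"turn": [0.0,0.0,0.345]},{"linear": [-5.4,48.9,0.0],"turn": [0.0,0.0,0.518]},{"linear": [-7.2,65.2,0.0],"turn": [0.0,0.0,0.691]},{"linear": [-9.0,81.5,0.0],"turn": [0.0,0.0,0.864]}])

```text
time: 9.35
position: [560.2, 7.6, 425.7]
ee_rot: [2.983, -0.065, 0.983]
wrist_force: [-0.4, -0.6, -1.5]
width: 0.227
```

apply_moves(commands=[{"linear": [11.2,11.9,0.0],"turn": [0.0,0.0,0.172]},{"linear": [20.5,19.9,12.0],"turn": [0.027,-0.055,0.321]},{"linear": [29.7,27.8,24.0],"turn": [0.055,-0.111,0.47]},{"linear": [39.0,35.7,36.0],"turn": [0.083,-0.166,0.618]},{"linear": [48.2,43.6,48.0],"turn": [0.11,-0.222,0.767]}])

```text
time: 9.98
position: [630.4, 22.3, 387.9]
ee_rot: [3.091, 0.086, 0.199]
wrist_force: [0.1, 0.0, -2.1]
width: 0.225
```

```bash
python3 - <<'E'
from plan import *
s=manip.sense(); show(s)
c=load(); print(c[0],Ro.from_matrix(c[1]).as_euler('xyz'))
E
```

```text
t 9.975 p [630.4  22.3 387.9] r [3.0908 0.0856 0.1993] q [ 0.046  0.345  1.41  -0.064  1.464  1.424] F [ 0.1  0.  -2.1] w 0.225
[634.90549929  -6.92984976 211.02928926] [-3.14110151  0.75029679 -0.0493335 ]
```

```bash
python3 - <<'E'
from plan import *
s=manip.sense(); R,p=pose(s)
psi=-.05
Rf=RT(.75,psi+np.pi)
rv=Ro.from_matrix(R.T@Rf).magnitude(); print(rv)
calls((p,R),interp([(p,R),(np.array([635,-7,211]),Rf)],[5]))
E
```

```text
0.7171036330606418
[{"linear": [2.8, 4.1, 35.5], "turn": [0.03, -0.133, 0.043]}, {"linear": [5.5, 8.3, 71.1], "turn": [0.061, -0.267, 0.086]}, {"linear": [8.3, 12.4, 106.6], "turn": [0.091, -0.4, 0.129]}, {"linear": [11.1, 16.5, 142.1], "turn": [0.121, -0.534, 0.172]}, {"linear": [13.9, 20.7, 177.7], "turn": [0.152, -0.667, 0.215]}]
```

apply_moves(commands=[{"linear": [2.8,4.1,35.5],"turn": [0.03,-0.133,0.043]},{"linear": [5.5,8.3,71.1],"turn": [0.061,-0.267,0.086]},{"linear": [8.3,12.4,106.6],"turn": [0.091,-0.4,0.129]},{"linear": [11.1,16.5,142.1],"turn": [0.121,-0.534,0.172]},{"linear": [13.9,20.7,177.7],"turn": [0.152,-0.667,0.215]}])

```text
time: 10.6
position: [635.4, -7.3, 210.1]
ee_rot: [-3.141, 0.751, -0.046]
wrist_force: [1.2, -0.3, -1.0]
width: 0.223
```

apply_moves(commands=[{"linear": [0,0,0],"turn": [0,0,0]},{"linear": [0,0,0],"turn": [0,0,0]},{"linear": [0,0,0],"turn": [0,0,0]},{"linear": [0,0,0],"turn": [0,0,0]}])

```text
time: 11.1
position: [635.4, -6.6, 215.1]
ee_rot: [-3.141, 0.742, -0.043]
wrist_force: [0.8, 0.3, -1.2]
width: 0.226
```

```bash
python3 - <<'E'
from plan import *
s=rec(); show(s)
p,d=manip.snapshot('wrist'); np.save('pics/w8.npy',p); np.save('pics/w8d.npy',d)
cv2.imwrite('pics/w8.png',cv2.convertScaleAbs(p[:,:,::-1],alpha=1.6,beta=15))
print(manip.pinpoint('wrist','tip')[:3])
s=rec(); show(s)
R,q=pose(s)
print('tip pred',proj('wrist',q+R@[0,0,115],s))
E
```

```text
t 11.1 p [635.4  -6.6 215.1] r [-3.1405  0.7424 -0.043 ] q [-0.033  0.833  1.142  0.008  1.909  1.581] F [ 0.8  0.3 -1.2] w 0.226
[{'centre': [372.2, 201.0], 'p': 0.98}, {'centre': [128.3, 177.2], 'p': 0.35}]
t 11.2 p [635.1  -6.7 214. ] r [-3.1406  0.7445 -0.0433] q [-0.033  0.834  1.142  0.009  1.909  1.581] F [-0.5  0.1  0.4] w 0.224
tip pred [259.06546411 196.19103551]
```

View pics/w8.png

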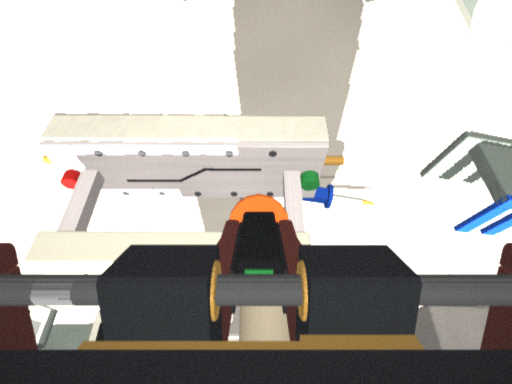

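```bash
python3 - <<'E'
from plan import *
p=np.load('pics/w8.npy'); 
s=dict(position=[635.3,-6.65,214.7],ee_rot=[-3.1406,.7432,-.0432])
x0,x1,y0,y1=118,270,160,188
g=p[y0:y1,x0:x1].astype(int).sum(2)
m=(g<170).astype(np.uint8); n,lab,st,_=cv2.connectedComponentsWithStats(m,connectivity=8)
for i in range(1,n): 
    if st[i,4]>8: print(i,st[i])
i=1+np.argmax(st[1:,4]); ys,xs=np.where(lab==i)
pts=np.array([atz('wrist',(x+x0,y+y0),50,s)[:2] for x,y in zip(xs,ys)])
print(fitman(pts),fitman(pts,(490,86,-.055)))
s2=manip.sense(); show(s2)
E
```

```text
1 [ 10   9 133  13 170]
(array([ 4.87985172e+02,  8.43809383e+01, -5.17227925e-02]), np.float64(0.4921795873467983)) (array([ 4.87981073e+02,  8.50422879e+01, -5.16298105e-02]), np.float64(0.4905983257484327))
t 11.2 p [635.1  -6.7 214. ] r [-3.1406  0.7445 -0.0433] q [-0.033  0.834  1.142  0.009  1.909  1.581] F [-0.5  0.1  0.4] w 0.224
```

```bash
python3 - <<'E'
from plan import *
p=np.load('pics/w8.npy'); s=dict(position=[0,0,0],ee_rot=[0,0,0])
k=6;x0,y0=215,180
im=cv2.resize(cv2.convertScaleAbs(p[y0:y0+110,x0:x0+90,::-1],alpha=1.8,beta=25),None,fx=k,fy=k,interpolation=cv2.INTER_NEAREST)
def dr(pts,col):
    for X in pts:
        u=proj('wrist',X,s); cv2.circle(im,(int((u[0]-x0+.5)*k),int((u[1]-y0+.5)*k)),1,col,-1)
a=np.linspace(0,2*np.pi,150)
dr([(20*np.cos(t),20*np.sin(t),39) for t in a],(0,255,0))
dr([(20*np.cos(t),20*np.sin(t),45) for t in a],(255,255,0))
for z in (-31,):
  for i in np.linspace(-10,10,40):
    dr([(i,10,z),(i,-10,z),(10,i,z),(-10,i,z)],(0,255,0))
for i in np.linspace(-31,39,100): dr([(10,10,i),(10,-10,i)],(255,0,255))
cv2.imwrite('pics/w8o.png',im)
E
```

```text
(no output)
```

View pics/w8o.png

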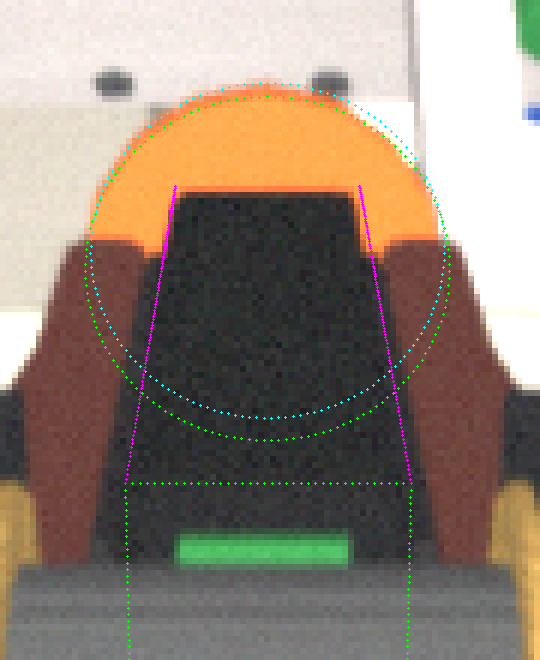

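```bash
python3 - <<'E'
from plan import *
s=dict(position=[0,0,0],ee_rot=[0,0,0])
for X in [(6.15,0,-31),(-6.15,0,-31),(10,0,-31),(10,0,39),(20,0,42)]: print(X,(proj('wrist',X,s)-[215,180]+.5)*6)
# seam poses
from kin import *
P=np.load('P.npy')
E
python3 - <<'E'
import cv2,numpy as np
p=np.load('pics/w8.npy'); print(p[258:290,258].tolist())
E
```

```text
(6.15, 0, -31) [268.37055099 533.54533942]
(-6.15, 0, -31) [268.38372401 687.99253387]
(10, 0, -31) [268.36629487 483.64441527]
(10, 0, 39) [267.71040742 186.20889368]
(20, 0, 42) [267.67670653  90.07461038]
[[13, 14, 15], [16, 16, 16], [14, 14, 15], [17, 18, 17], [17, 13, 16], [15, 14, 15], [19, 20, 18], [18, 19, 18], [17, 14, 19], [18, 18, 21], [15, 31, 21], [25, 54, 32], [26, 80, 36], [29, 93, 43], [33, 96, 45], [32, 80, 42], [30, 51, 35], [39, 41, 39], [39, 37, 37], [43, 45, 44], [45, 44, 45], [48, 47, 48], [50, 50, 48], [44, 44, 43], [48, 47, 47], [53, 53, 55], [57, 55, 55], [50, 49, 50], [55, 57, 56], [53, 55, 54], [55, 55, 56], [54, 54, 55]]
```

apply_moves(commands=[{"linear": [0,0,0],"turn": [0,0,0]},{"linear": [0,0,0],"turn": [0,0,0]},{"linear": [0,0,0],"turn": [0,0,0]}])

```text
time: 11.58
position: [634.7, -7.0, 211.7]
ee_rot: [-3.141, 0.748, -0.044]
wrist_force: [-0.3, 0.2, -1.1]
width: 0.228
```

```bash
cat >> plan.py <<'E'
MX,MY,MP=488.0,84.6,-0.0517
def Mw(x,y,z): return np.array([MX,MY,0])+Ro.from_euler('z',MP).as_matrix()@np.array([x,y,z],float)
RF=RT(.75,MP+np.pi)
LT=115.
def tcp(tip,R=RF): return np.array(tip)-LT*R[:,2]
def tipinfo(s):
    R,p=pose(s); t=p+LT*R[:,2]; m=Ro.from_euler('z',-MP).as_matrix()@(t-[MX,MY,0]); return np.round(m,2)
E
python3 - <<'E'
from plan import *
s=rec(); show(s); R,p=pose(s)
print(tipinfo(s), Ro.from_matrix(RF).as_euler('xyz'))
t=tcp(Mw(12,-85,54)); print(t)
save((p,R))
a=t-35*RF[:,2]
c=calls((p,R),interp([(p,R),(a,RF)],[5])); 
E
```

```text
t 11.575 p [634.7  -7.  211.7] r [-3.1408  0.7484 -0.044 ] q [-0.034  0.838  1.142  0.008  1.91   1.581] F [-0.3  0.2 -1.1] w 0.228
[ 72.97 -84.45 127.42] [ 3.14159265  0.75       -0.0517    ]
[573.87514251  -4.95742923 138.14421992]
[{"linear": [1.1, 0.2, 12.1], "turn": [0.001, 0.0, 0.001]}, {"linear": [2.2, 0.3, 24.1], "turn": [0.002, -0.001, 0.002]}, {"linear": [3.3, 0.5, 36.2], "turn": [0.003, -0.001, 0.003]}, {"linear": [4.4, 0.7, 48.2], "turn": [0.004, -0.001, 0.004]}, {"linear": [5.5, 0.8, 60.3], "turn": [0.004, -0.002, 0.006]}]
```

apply_moves(commands=[{"linear": [1,0.1,10],"turn": [0.001,0,0.001]},{"linear": [2,0.3,24],"turn": [0.002,-0.001,0.002]},{"linear": [3.3,0.5,38],"turn": [0.003,-0.001,0.003]},{"linear": [4.4,0.7,51],"turn": [0.004,-0.001,0.004]},{"linear": [5.5,0.8,60],"turn": [0.004,-0.002,0.006]}])

```text
time: 12.2
position: [597.1, -6.1, 163.3]
ee_rot: [3.141, 0.751, -0.052]
wrist_force: [0.0, -0.4, -0.8]
width: 0.226
```

apply_moves(commands=[{"linear": [0,0,0],"turn": [0,0,0]},{"linear": [0,0,0],"turn": [0,0,0]},{"linear": [0,0,0],"turn": [0,0,0]},{"linear": [0,0,0],"turn": [0,0,0]},{"linear": [0,0,0],"turn": [0,0,0]}])

```text
time: 12.82
position: [598.1, -6.2, 164.2]
ee_rot: [3.141, 0.75, -0.052]
wrist_force: [-0.0, 0.0, -0.4]
width: 0.227
```

```bash
python3 - <<'E'
from plan import *
s=rec(); show(s); print(tipinfo(s))
p,d=manip.snapshot('wrist'); np.save('pics/w9.npy',p)
cv2.imwrite('pics/w9.png',cv2.convertScaleAbs(p[:,:,::-1],alpha=1.6,beta=15))
p,d=manip.snapshot('side'); cv2.imwrite('pics/side9.png',cv2.resize(cv2.convertScaleAbs(p[150:300,220:360,::-1],alpha=1.6,beta=15),None,fx=4,fy=4,interpolation=cv2.INTER_CUBIC))
s=rec(); show(s); R,p=pose(s);print(tipinfo(s))
print(proj('side',p+115*R[:,2]))
save((p,R))
t=tcp(Mw(12,-85,54))
calls((p,R),interp([(p,R),(t,RF)],[5])); 
E
```

```text
t 12.825 p [598.1  -6.2 164.2] r [ 3.1409  0.7499 -0.0521] q [-0.035  0.836  1.267  0.011  1.788  1.585] F [-0.   0.  -0.4] w 0.227
[ 36.24 -84.99  80.07]
t 12.925 p [598.   -6.1 164.1] r [ 3.1409  0.7502 -0.0521] q [-0.035  0.836  1.268  0.011  1.788  1.585] F [-0.2 -0.4 -0.9] w 0.224
[ 36.1  -84.95  80.01]
[267.26481668 193.89967385]
[{"linear": [0.0, 0.0, 7.1], "turn": [0.0, 0.0, 0.0]}, {"linear": [0.0, 0.0, 14.2], "turn": [0.0, 0.0, 0.0]}, {"linear": [0.0, 0.0, 21.3], "turn": [0.0, 0.0, 0.0]}, {"linear": [0.1, 0.1, 28.4], "turn": [0.0, 0.0, 0.0]}, {"linear": [0.1, 0.1, 35.5], "turn": [0.0, 0.0, 0.0]}]
```

View pics/w9.png

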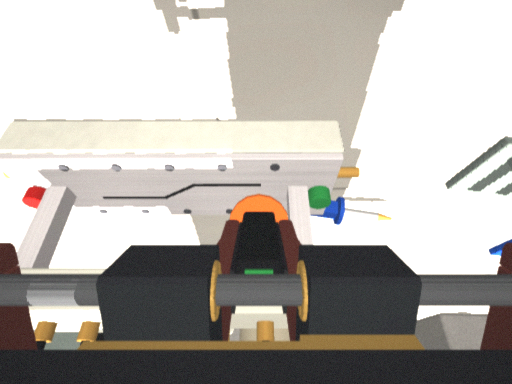

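View pics/side9.png

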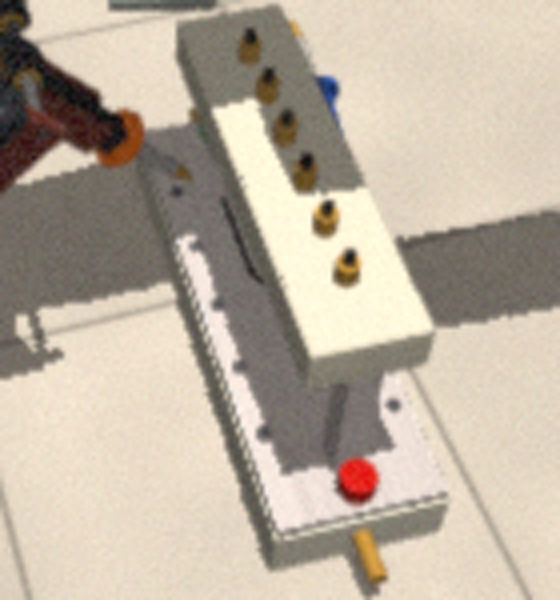

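```bash
python3 - <<'E'
from plan import *
p=np.load('pics/w9.npy'); 
s=dict(position=[598.1,-6.15,164.15],ee_rot=[3.1409,.75,-.0521])
x0,x1,y0,y1=95,270,178,205
g=p[y0:y1,x0:x1].astype(int).sum(2)
m=(g<150).astype(np.uint8); n,lab,st,_=cv2.connectedComponentsWithStats(m,connectivity=8)
i=1+np.argmax(st[1:,4]); print(st[i]); ys,xs=np.where(lab==i)
pts=np.array([atz('wrist',(x+x0,y+y0),50,s)[:2] for x,y in zip(xs,ys)])
print(fitman(pts),fitman(pts,(490,86,-.055)))
E
```

```text
[  9   6 157  14 253]
(array([ 4.87936618e+02,  8.43688328e+01, -4.78060564e-02]), np.float64(0.6389269992859461)) (array([ 4.87508865e+02,  8.52565243e+01, -5.59658851e-02]), np.float64(0.6117360048655892))
```

apply_moves(commands=[{"linear": [0,0,7],"turn": [0,0,0]},{"linear": [0,0,15],"turn": [0,0,0]},{"linear": [0,0,22],"turn": [0,0,0]},{"linear": [0,0,27],"turn": [0,0,0]},{"linear": [0,0,30],"turn": [0,0,0]}])

```text
time: 13.55
position: [577.2, -5.1, 141.9]
ee_rot: [3.141, 0.751, -0.052]
wrist_force: [0.6, 0.4, -0.7]
width: 0.226
```

apply_moves(commands=[{"linear": [0,0,1.5],"turn": [0,0,0]},{"linear": [0,0,2],"turn": [0,0,0]},{"linear": [0,0,2],"turn": [0,0,0]},{"linear": [0,0,2],"turn": [0,0,0]}])

```text
time: 14.05
position: [576.3, -5.0, 140.8]
ee_rot: [3.141, 0.75, -0.052]
wrist_force: [-0.3, 0.5, -0.7]
width: 0.228
```

```bash
python3 - <<'E'
from plan import *
s=rec(); show(s); print(tipinfo(s))
p,d=manip.snapshot('side'); 
im=p[170:250,240:320,::-1]
cv2.imwrite('pics/side10.png',cv2.resize(cv2.convertScaleAbs(im,alpha=2,beta=20),None,fx=7,fy=7,interpolation=cv2.INTER_CUBIC))
s=rec(); show(s); R,p=pose(s);print(tipinfo(s))
print((proj('side',p+115*R[:,2])-[240,170])*7)
for X in [(12,-85,50),(12,-18,50),(-12,18,50)]: print((proj('side',Mw(*X))-[240,170])*7)
E
```

```text
t 14.05 p [576.3  -5.  140.8] r [ 3.1409  0.7499 -0.0521] q [-0.035  0.834  1.334  0.011  1.723  1.585] F [-0.3  0.5 -0.7] w 0.228
[ 14.42 -84.98  56.61]
t 14.1 p [576.3  -5.  140.8] r [ 3.1409  0.7499 -0.0522] q [-0.035  0.834  1.334  0.011  1.723  1.585] F [-0.6  0.2 -0.7] w 0.228
[ 14.42 -85.    56.62]
[242.12208599 196.41727821]
[247.25227925 206.17735938]
[297.12493841 336.68835064]
[387.59483155 399.12185592]
```

View pics/side10.png

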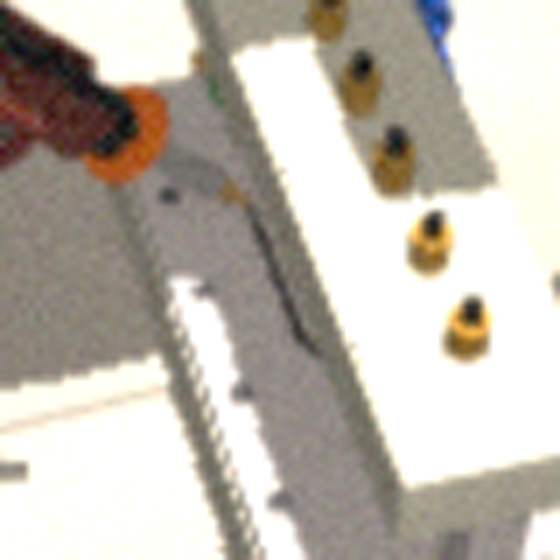

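apply_moves(commands=[{"linear": [0,0.5,1],"turn": [0,0,0]},{"linear": [0,1.2,2],"turn": [0,0,0]},{"linear": [0,1.8,3],"turn": [0,0,0]},{"linear": [0,2.1,3.5],"turn": [0,0,0]},{"linear": [0,2.1,3.5],"turn": [0,0,0]}])

```text
time: 14.72
position: [573.6, -7.0, 138.1]
ee_rot: [3.141, 0.75, -0.052]
wrist_force: [-0.1, -0.9, -0.3]
width: 0.226
```

```bash
sed -i 's/84.6,-0.0517/85.0,-0.0517/' plan.py; python3 - <<'E'
from plan import *
s=rec(); show(s); print(tipinfo(s))
p,d=manip.snapshot('side'); 
im=p[170:250,240:320,::-1]
cv2.imwrite('pics/side11.png',cv2.resize(cv2.convertScaleAbs(im,alpha=2,beta=20),None,fx=7,fy=7,interpolation=cv2.INTER_CUBIC))
s=rec(); show(s); R,p=pose(s);print(tipinfo(s))
E
```

```text
t 14.725 p [573.6  -7.  138.1] r [ 3.1409  0.7503 -0.0522] q [-0.038  0.834  1.342  0.009  1.716  1.583] F [-0.1 -0.9 -0.3] w 0.226
[ 11.87 -87.5   54.  ]
t 14.775 p [573.6  -7.  138.1] r [ 3.141   0.7503 -0.0521] q [-0.038  0.834  1.342  0.009  1.716  1.583] F [ 0.4 -0.2 -0.7] w 0.229
[ 11.87 -87.49  53.98]
```

View pics/side11.png

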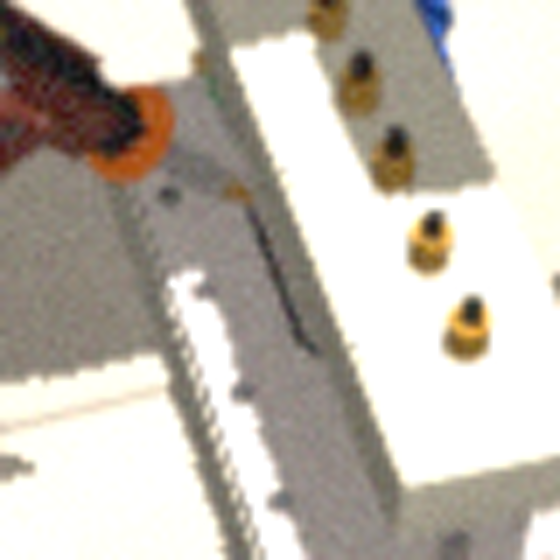

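apply_moves(commands=[{"linear": [0.1,-1.5,0.1],"turn": [0,0,0]},{"linear": [0.2,-4,0.2],"turn": [0,0,0]},{"linear": [0.3,-6.5,0.3],"turn": [0,0,0]},{"linear": [0.3,-9,0.3],"turn": [0,0,0]},{"linear": [0.3,-11.5,0.3],"turn": [0,0,0]}])

```text
time: 15.4
position: [574.3, 4.7, 137.7]
ee_rot: [3.141, 0.75, -0.052]
wrist_force: [0.1, 0.3, -1.8]
width: 0.23
```

apply_moves(commands=[{"linear": [0,-2.5,0],"turn": [0,0,0]},{"linear": [0,-5,0],"turn": [0,0,0]},{"linear": [0,-7.5,0],"turn": [0,0,0]},{"linear": [0,-10,0],"turn": [0,0,0]},{"linear": [0,-12.5,0],"turn": [0,0,0]}])

```text
time: 16.02
position: [574.9, 17.1, 137.7]
ee_rot: [3.141, 0.75, -0.052]
wrist_force: [0.9, -0.3, -2.0]
width: 0.226
```

```bash
python3 - <<'E'
from plan import *
s=rec(); show(s); print(tipinfo(s))
E
```

```text
t 16.025 p [574.9  17.1 137.7] r [ 3.1409  0.7503 -0.0522] q [-0.006  0.836  1.339  0.031  1.716  1.609] F [ 0.9 -0.3 -2. ] w 0.226
[ 11.9  -63.34  53.56]
```

apply_moves(commands=[{"linear": [0,-2.5,0],"turn": [0,0,0]},{"linear": [0,-5,0],"turn": [0,0,0]},{"linear": [0,-7.5,0],"turn": [0,0,0]},{"linear": [0,-10,0],"turn": [0,0,0]},{"linear": [0,-12.5,0],"turn": [0,0,0]}])

```text
time: 16.65
position: [575.6, 29.6, 137.7]
ee_rot: [3.141, 0.75, -0.052]
wrist_force: [0.6, 0.1, -0.5]
width: 0.227
```

apply_moves(commands=[{"linear": [0,-2.5,0],"turn": [0,0,0]},{"linear": [0,-5,0],"turn": [0,0,0]},{"linear": [0,-7.5,0],"turn": [0,0,0]},{"linear": [0,-10,0],"turn": [0,0,0]},{"linear": [0,-12.5,0],"turn": [0,0,0]}])

```text
time: 17.27
position: [576.2, 42.1, 137.7]
ee_rot: [3.141, 0.75, -0.052]
wrist_force: [0.1, 0.6, -0.7]
width: 0.23
```

```bash
python3 - <<'E'
from plan import *
s=rec(); show(s); print(tipinfo(s))
p,d=manip.snapshot('side'); 
im=p[170:250,240:320,::-1]
cv2.imwrite('pics/side12.png',cv2.resize(cv2.convertScaleAbs(im,alpha=2,beta=20),None,fx=7,fy=7,interpolation=cv2.INTER_CUBIC))
p,d=manip.snapshot('wrist'); cv2.imwrite('pics/w12.png',cv2.convertScaleAbs(p[:,:,::-1],alpha=1.6,beta=15)); np.save('pics/w12.npy',p)
s=rec(); show(s); R,p=pose(s);print(tipinfo(s))
print((proj('side',p+115*R[:,2])-[240,170])*7)
E
```

```text
t 17.275 p [576.2  42.1 137.7] r [ 3.1409  0.7503 -0.0522] q [0.026 0.839 1.333 0.053 1.718 1.636] F [ 0.1  0.6 -0.7] w 0.23
[ 11.88 -38.32  53.53]
t 17.375 p [576.2  42.2 137.7] r [ 3.1411  0.7503 -0.0517] q [0.026 0.839 1.333 0.053 1.718 1.636] F [ 0.1  0.6 -1.3] w 0.229
[ 11.88 -38.23  53.54]
[282.74568252 290.98973594]
```

View pics/side12.png

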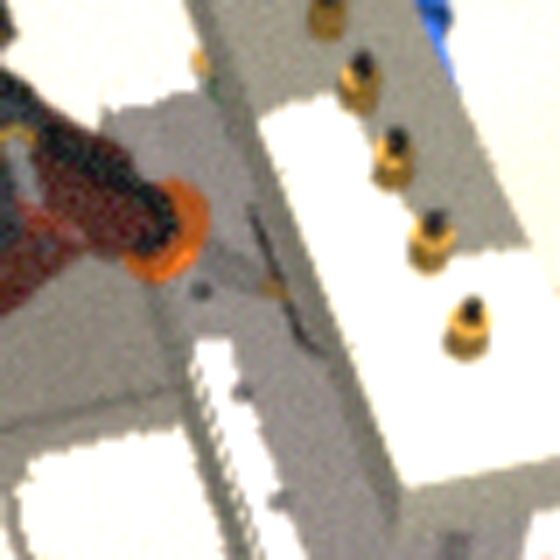

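View pics/w12.png

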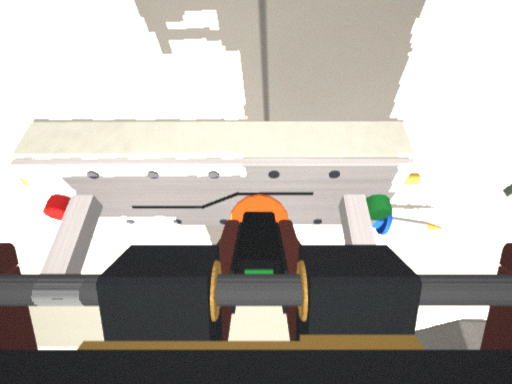

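```bash
python3 - <<'E'
from plan import *
p=np.load('pics/w12.npy'); s=manip.sense()
x0,x1,y0,y1=122,322,184,212
g=p[y0:y1,x0:x1].astype(int).sum(2)
m=(g<150).astype(np.uint8); n,lab,st,_=cv2.connectedComponentsWithStats(m,connectivity=8)
for i in range(1,n):
    if st[i,4]>20: print(st[i])
i=1+np.argmax(st[1:,4]); ys,xs=np.where(lab==i)
u=xs+x0; ys=ys+y0
print(np.c_[xs+x0,ys][[0,-1]], u.min(),u.max())
for X in SE: print(X,proj('wrist',Mw(X[0],X[1],50),s))
for X in [132,150,170,190,198,203,208,215,225,235,240,245,280,300,312]:
    print(X, ys[u==X].mean() if (u==X).any() else None,end=' ; ')
pts=np.array([atz('wrist',(x+x0,y),50,s)[:2] for x,y in zip(xs,ys)])
print(fitman(pts,(488,85,-.0517)))
E
```

```text
[ 11   9 180  15 311]
[[235 193]
 [204 207]] 133 312
[-12.  85.] [133.97310951 206.24266813]
[-12.  18.] [201.96494824 206.21310648]
[ 12. -18.] [236.98322523 192.86454903]
[ 12. -85.] [310.12489938 192.82939786]
132 None ; 150 207.0 ; 170 207.0 ; 190 207.0 ; 198 206.5 ; 203 206.5 ; 208 204.5 ; 215 201.5 ; 225 197.5 ; 235 194.0 ; 240 193.5 ; 245 193.5 ; 280 193.5 ; 300 193.5 ; 312 193.0 ; (array([ 4.86998304e+02,  8.52140773e+01, -4.58869815e-02]), np.float64(0.665795777181679))
```

apply_moves(commands=[{"linear": [0,-2.5,0],"turn": [0,0,0]},{"linear": [0,-5,0],"turn": [0,0,0]},{"linear": [0,-7.5,0],"turn": [0,0,0]},{"linear": [0,-10,0],"turn": [0,0,0]},{"linear": [0,-12.5,0],"turn": [0,0,0]}])

```text
time: 18.0
position: [576.9, 54.6, 137.6]
ee_rot: [3.141, 0.75, -0.052]
wrist_force: [-1.2, 0.2, -0.5]
width: 0.226
```

apply_moves(commands=[{"linear": [0,-2.5,0],"turn": [0,0,0]},{"linear": [0,-5,0],"turn": [0,0,0]},{"linear": [0,-7.5,0],"turn": [0,0,0]},{"linear": [-0.8,-9.7,0.8],"turn": [0,0,0]},{"linear": [-1.8,-11.7,1.7],"turn": [0,0,0]}])

```text
time: 18.62
position: [574.9, 66.4, 137.6]
ee_rot: [3.141, 0.75, -0.052]
wrist_force: [-0.0, -0.6, -0.9]
width: 0.227
```

apply_moves(commands=[{"linear": [-1.0,-2.1,0.9],"turn": [0,0,0]},{"linear": [-2.0,-4.2,1.9],"turn": [0,0,0]},{"linear": [-3.0,-6.2,2.8],"turn": [0,0,0]},{"linear": [-4.1,-8.3,3.8],"turn": [0,0,0]},{"linear": [-5.1,-10.4,4.7],"turn": [0,0,0]}])

```text
time: 19.25
position: [568.5, 77.1, 137.7]
ee_rot: [3.141, 0.75, -0.052]
wrist_force: [0.6, 0.3, -1.0]
width: 0.226
```

```bash
python3 - <<'E'
from plan import *
s=rec(); show(s); print(tipinfo(s))
E
```

```text
t 19.25 p [568.5  77.1 137.7] r [ 3.1409  0.7502 -0.0522] q [0.072 0.832 1.348 0.084 1.707 1.673] F [ 0.6  0.3 -1. ] w 0.226
[ 2.41 -3.73 53.57]
```

apply_moves(commands=[{"linear": [-1.0,-2.1,0.9],"turn": [0,0,0]},{"linear": [-2.0,-4.2,1.9],"turn": [0,0,0]},{"linear": [-3.0,-6.2,2.8],"turn": [0,0,0]},{"linear": [-4.1,-8.3,3.8],"turn": [0,0,0]},{"linear": [-5.1,-10.4,4.7],"turn": [0,0,0]}])

```text
time: 19.88
position: [562.1, 87.9, 137.7]
ee_rot: [3.141, 0.75, -0.052]
wrist_force: [0.2, 0.0, -1.4]
width: 0.224
```

apply_moves(commands=[{"linear": [-1.0,-2.1,0.9],"turn": [0,0,0]},{"linear": [-2.0,-4.2,1.9],"turn": [0,0,0]},{"linear": [-3.0,-6.2,2.8],"turn": [0,0,0]},{"linear": [-4.1,-8.3,3.8],"turn": [0,0,0]},{"linear": [-5.1,-10.4,4.7],"turn": [0,0,0]}])

```text
time: 20.5
position: [555.7, 98.6, 137.7]
ee_rot: [3.141, 0.75, -0.052]
wrist_force: [0.7, -0.7, -1.1]
width: 0.229
```

```bash
python3 - <<'E'
from plan import *
s=rec(); show(s); print(tipinfo(s))
E
```

```text
t 20.5 p [555.7  98.6 137.7] r [ 3.1409  0.7503 -0.0521] q [0.101 0.818 1.378 0.104 1.689 1.696] F [ 0.7 -0.7 -1.1] w 0.229
[-11.48  17.04  53.61]
```

apply_moves(commands=[{"linear": [-0.5,-2.3,0.5],"turn": [0,0,0]},{"linear": [-0.5,-4.8,0.5],"turn": [0,0,0]},{"linear": [-0.5,-7.3,0.5],"turn": [0,0,0]},{"linear": [-0.5,-9.8,0.5],"turn": [0,0,0]},{"linear": [-0.5,-12.3,0.5],"turn": [0,0,0]}])

```text
time: 21.12
position: [555.8, 110.9, 137.7]
ee_rot: [3.141, 0.75, -0.052]
wrist_force: [0.4, 0.5, -2.0]
width: 0.227
```

apply_moves(commands=[{"linear": [0,-2.5,0],"turn": [0,0,0]},{"linear": [0,-5,0],"turn": [0,0,0]},{"linear": [0,-7.5,0],"turn": [0,0,0]},{"linear": [0,-10,0],"turn": [0,0,0]},{"linear": [0,-12.5,0],"turn": [0,0,0]}])

```text
time: 21.75
position: [556.4, 123.4, 137.7]
ee_rot: [3.141, 0.75, -0.052]
wrist_force: [-0.2, 0.1, -0.6]
width: 0.228
```

```bash
python3 - <<'E'
from plan import *
s=rec(); show(s); print(tipinfo(s))
p,d=manip.snapshot('wrist'); cv2.imwrite('pics/w13.png',cv2.convertScaleAbs(p[:,:,::-1],alpha=1.6,beta=15))
s=manip.sense()
for X in SE: print(X,proj('wrist',Mw(X[0],X[1],50),s))
x0,x1,y0,y1=190,400,170,230
g=p[y0:y1,x0:x1].astype(int).sum(2)
m=(g<150).astype(np.uint8); n,lab,st,_=cv2.connectedComponentsWithStats(m,connectivity=8)
for i in range(1,n):
    if st[i,4]>20: print(st[i]+[x0,y0,0,0,0], np.where(lab==i)[0].mean()+y0)
E
```

```text
t 21.75 p [556.4 123.4 137.7] r [ 3.1409  0.7502 -0.0522] q [0.133 0.823 1.367 0.126 1.692 1.723] F [-0.2  0.1 -0.6] w 0.228
[-12.06  41.88  53.59]
[-12.  85.] [212.3230675  192.85118622]
[-12.  18.] [285.43829477 192.81447383]
[ 12. -18.] [330.07424968 177.29145836]
[ 12. -85.] [409.18377211 177.24718601]
[211 177 189  19 388] 185.71134020618555
[298 209   7   4  22] 210.22727272727272
[348 209   7   3  21] 210.0
[225 212  69  18 864] 222.26041666666666
```

View pics/w13.png

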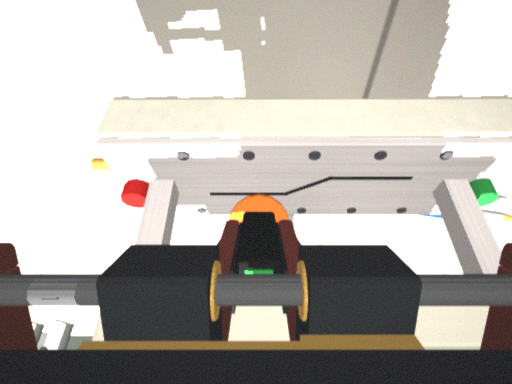

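apply_moves(commands=[{"linear": [0,-2.5,0],"turn": [0,0,0]},{"linear": [0,-5,0],"turn": [0,0,0]},{"linear": [0,-7.5,0],"turn": [0,0,0]},{"linear": [0,-10,0],"turn": [0,0,0]},{"linear": [0,-12.5,0],"turn": [0,0,0]}])

```text
time: 22.42
position: [557.0, 135.9, 137.7]
ee_rot: [3.141, 0.75, -0.052]
wrist_force: [0.6, -0.0, -0.7]
width: 0.226
```

apply_moves(commands=[{"linear": [0,-2.5,0],"turn": [0,0,0]},{"linear": [0,-5,0],"turn": [0,0,0]},{"linear": [0,-7.5,0],"turn": [0,0,0]},{"linear": [0,-10,0],"turn": [0,0,0]},{"linear": [0,-12.5,0],"turn": [0,0,0]}])

```text
time: 23.05
position: [557.7, 148.4, 137.7]
ee_rot: [3.141, 0.75, -0.052]
wrist_force: [-0.8, -0.6, -0.5]
width: 0.23
```

apply_moves(commands=[{"linear": [0,-2.5,0],"turn": [0,0,0]},{"linear": [0,-5,0],"turn": [0,0,0]},{"linear": [0,-7.5,0],"turn": [0,0,0]},{"linear": [0,-10,0],"turn": [0,0,0]},{"linear": [0,-12.5,0],"turn": [0,0,0]}])

```text
time: 23.68
position: [558.4, 160.9, 137.7]
ee_rot: [3.141, 0.75, -0.052]
wrist_force: [0.8, -0.5, -1.2]
width: 0.229
```

apply_moves(commands=[{"linear": [0,-2.5,0],"turn": [0,0,0]},{"linear": [0,-5,0],"turn": [0,0,0]},{"linear": [0,-7.5,0],"turn": [0,0,0]},{"linear": [0,-9.3,0],"turn": [0,0,0]},{"linear": [0,-9.3,0],"turn": [0,0,0]}])

```text
time: 24.3
position: [558.8, 170.1, 137.7]
ee_rot: [3.141, 0.75, -0.052]
wrist_force: [-0.4, 0.4, -0.1]
width: 0.224
```

```bash
python3 - <<'E'
from plan import *
s=rec(); show(s); print(tipinfo(s))
p,d=manip.snapshot('wrist'); cv2.imwrite('pics/w14.png',cv2.convertScaleAbs(p[:,:,::-1],alpha=1.6,beta=15))
s=rec(); show(s); print(tipinfo(s))
E
```

```text
t 24.3 p [558.8 170.1 137.7] r [ 3.141   0.7502 -0.0519] q [0.193 0.837 1.337 0.167 1.701 1.773] F [-0.4  0.4 -0.1] w 0.224
[-12.09  88.62  53.55]
t 24.35 p [558.8 170.  137.7] r [ 3.1408  0.7503 -0.0521] q [0.193 0.837 1.337 0.167 1.701 1.773] F [-0.1 -0.5 -0.7] w 0.225
[-12.12  88.5   53.57]
```

View pics/w14.png

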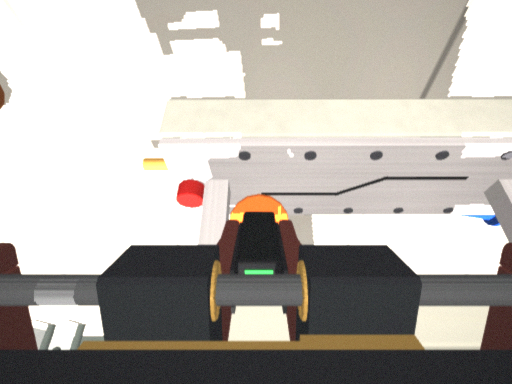

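```bash
python3 - <<'E'
from plan import *
from kin import ik,LO,HI
P=np.load('P.npy')
s=manip.sense(); R,p=pose(s)
a=p-100*R[:,2]
D=Ro.from_euler('xyz',[np.pi,0,2.7957-np.pi]).as_matrix()
keys=[(p,R),(a,R),([610,110,370],RT(.35,MP+np.pi)),([480,-200,370],D),([436.5,-297.1,300],D)]
poses=interp(keys,[5,5,8,4])
q=np.array(s['qpos'])
for pp,RR in poses:
    q2,e=ik(pp,RR,P,q)
    if e>.1 or np.minimum(q2-LO,HI-q2).min()<.05 or np.abs(q2-q).max()*8>1.6: print('!!',np.round(pp),np.round(q2,2),e,np.round((q2-q)*8,1))
    q=q2
save(calls((p,R),poses)); 
E
```

```text
[{"linear": [0.0, 0.0, -20.0], "turn": [0.0, 0.0, 0.0]}, {"linear": [0.0, 0.0, -40.0], "turn": [0.0, 0.0, 0.0]}, {"linear": [0.0, 0.0, -60.0], "turn": [0.0, 0.0, 0.0]}, {"linear": [0.0, 0.0, -80.0], "turn": [0.0, 0.0, 0.0]}, {"linear": [0.0, 0.0, -100.0], "turn": [0.0, 0.0, 0.0]}]
[{"linear": [-23.7, 11.5, -21.4], "turn": [0.0, 0.08, 0.0]}, {"linear": [-47.5, 23.0, -42.8], "turn": [0.0, 0.16, 0.0]}, {"linear": [-71.2, 34.5, -64.1], "turn": [0.0, 0.24, 0.0]}, {"linear": [-95.0, 45.9, -85.5], "turn": [0.0, 0.32, 0.0]}, {"linear": [-118.7, 57.4, -106.9], "turn": [0.001, 0.4, 0.0]}]
[{"linear": [-13.4, 39.6, 4.9], "turn": [0.006, 0.044, 0.036]}, {"linear": [-26.7, 79.1, 9.7], "turn": [0.013, 0.087, 0.072]}, {"linear": [-40.1, 118.7, 14.6], "turn": [0.019, 0.131, 0.109]}, {"linear": [-53.4, 158.2, 19.5], "turn": [0.025, 0.174, 0.145]}, {"linear": [-66.8, 197.7, 24.3], "turn": [0.032, 0.217, 0.182]}]
[{"linear": [-6.6, 41.5, 1.4], "turn": [0.006, 0.044, 0.036]}, {"linear": [-13.2, 83.0, 2.8], "turn": [0.013, 0.087, 0.072]}, {"linear": [-19.8, 124.5, 4.2], "turn": [0.019, 0.131, 0.109]}, {"linear": [-22.3, 150.4, 22.5], "turn": [0.019, 0.131, 0.109]}, {"linear": [-24.8, 176.3, 40.8], "turn": [0.019, 0.131, 0.109]}]
[{"linear": [-2.0, 26.5, 17.5], "turn": [0.0, 0.0, 0.0]}, {"linear": [-4.0, 53.1, 35.0], "turn": [0.0, 0.0, 0.0]}]
```

apply_moves(commands=[{"linear": [0,0,-8],"turn": [0,0,0]},{"linear": [0,0,-25],"turn": [0,0,0]},{"linear": [0,0,-50],"turn": [0,0,0]},{"linear": [0,0,-75],"turn": [0,0,0]},{"linear": [0,0,-100],"turn": [0,0,0]}])

```text
time: 24.98
position: [628.3, 166.3, 212.5]
ee_rot: [3.141, 0.749, -0.052]
wrist_force: [0.5, 0.0, -1.7]
width: 0.228
```

apply_moves(commands=[{"linear": [-23.7,11.5,-21.4],"turn": [0.0,0.08,0.0]},{"linear": [-47.5,23.0,-42.8],"turn": [0.0,0.16,0.0]},{"linear": [-71.2,34.5,-64.1],"turn": [0.0,0.24,0.0]},{"linear": [-95.0,45.9,-85.5],"turn": [0.0,0.32,0.0]},{"linear": [-118.7,57.4,-106.9],"turn": [0.001,0.4,0.0]}])

```text
time: 25.6
position: [610.4, 109.5, 372.5]
ee_rot: [-3.141, 0.346, -0.052]
wrist_force: [0.7, 0.2, -0.9]
width: 0.226
```

apply_moves(commands=[{"linear": [-13.4,39.6,4.9],"turn": [0.006,0.044,0.036]},{"linear": [-26.7,79.1,9.7],"turn": [0.013,0.087,0.072]},{"linear": [-40.1,118.7,14.6],"turn": [0.019,0.131,0.109]},{"linear": [-53.4,158.2,19.5],"turn": [0.025,0.174,0.145]},{"linear": [-66.8,197.7,24.3],"turn": [0.032,0.217,0.182]}])

```text
time: 26.22
position: [528.5, -85.2, 371.5]
ee_rot: [3.129, 0.129, -0.239]
wrist_force: [0.4, -0.0, -1.1]
width: 0.228
```

apply_moves(commands=[{"linear": [-6.6,41.5,1.4],"turn": [0.006,0.044,0.036]},{"linear": [-13.2,83.0,2.8],"turn": [0.013,0.087,0.072]},{"linear": [-19.8,124.5,4.2],"turn": [0.019,0.131,0.109]},{"linear": [-22.3,150.4,22.5],"turn": [0.019,0.131,0.109]},{"linear": [-24.8,176.3,40.8],"turn": [0.019,0.131,0.109]}])

```text
time: 26.85
position: [458.1, -250.0, 336.3]
ee_rot: [3.141, -0.002, -0.347]
wrist_force: [-0.4, 0.6, -1.4]
width: 0.226
```

apply_moves(commands=[{"linear": [-1,20,13],"turn": [0,0,0]},{"linear": [-3,42,27],"turn": [0,0,0]},{"linear": [-4.0,53.1,35.0],"turn": [0.0,0.0,0.0]},{"linear": [-4.0,53.1,35.0],"turn": [0.0,0.0,0.0]},{"linear": [-4.0,53.1,35.0],"turn": [0.0,0.0,0.0]}])

```text
time: 27.48
position: [437.0, -297.0, 300.7]
ee_rot: [3.141, -0.001, -0.346]
wrist_force: [0.1, 0.4, -0.3]
width: 0.226
```

```bash
python3 - <<'E'
from plan import *
s=rec(); show(s); R,p=pose(s)
D=Ro.from_euler('xyz',[np.pi,0,2.7957-np.pi]).as_matrix()
print(cmd([436.5,-297.1,240],D,p,R))
im,d=manip.snapshot('wrist'); cv2.imwrite('pics/w15.png',cv2.convertScaleAbs(im[:,:,::-1],alpha=1.6,beta=15))
show(manip.sense())
for l in ['fork','stand']:
    print([(a['p'],np.round(a['centre']),np.round(atz('wrist',a['centre'],100 if l=='fork' else 0,s),1)) for a in manip.pinpoint('wrist',l)[:2]])
E
```

```text
t 27.475 p [ 437.  -297.   300.7] r [ 3.1414e+00 -1.2000e-03 -3.4610e-01] q [-0.62   0.212  1.785  0.     1.143  1.297] F [ 0.1  0.4 -0.3] w 0.226
(array([-0.5,  0.3, 60.7]), array([ 0.   , -0.001, -0.   ]))
t 27.525 p [ 437.1 -296.8  300.7] r [ 3.1413e+00 -1.3000e-03 -3.4570e-01] q [-0.619  0.212  1.786  0.     1.143  1.297] F [ 0.1  0.3 -0.6] w 0.228
[(0.76, array([259., 178.]), array([ 437.5, -297.7,  100. ])), (0.65, array([388., 146.]), array([ 422.7, -451.3,  100. ]))]
[(0.85, array([259., 165.]), array([ 438.5, -297.8,    0. ])), (0.58, array([359., 138.]), array([ 425.7, -450.7,    0. ]))]
```

View pics/w15.png

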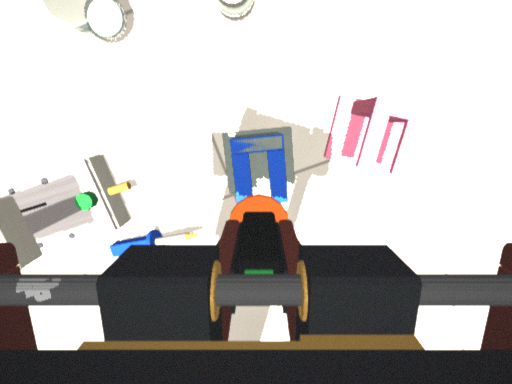

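apply_moves(commands=[{"linear": [0,0,20],"turn": [0,0,0]},{"linear": [-0.3,0.1,40],"turn": [0,0,0]},{"linear": [-0.5,0.2,55],"turn": [0,0,0]},{"linear": [-0.5,0.3,60.7],"turn": [0,-0.001,0]},{"linear": [-0.5,0.3,60.7],"turn": [0,-0.001,0]}])

```text
time: 28.25
position: [436.0, -297.2, 239.2]
ee_rot: [3.142, 0.001, -0.346]
wrist_force: [0.5, -0.2, -0.5]
width: 0.226
```

apply_moves(commands=[{"linear": [0,0,0],"turn": [0,0,0]},{"linear": [0,0,0],"turn": [0,0,0]},{"linear": [0,0,0],"turn": [0,0,0]}])

```text
time: 28.62
position: [436.1, -297.4, 239.6]
ee_rot: [3.141, 0.0, -0.346]
wrist_force: [0.6, -0.1, -1.6]
width: 0.228
```

```bash
python3 - <<'E'
from plan import *
s=rec(); show(s); R,p=pose(s)
D=Ro.from_euler('xyz',[np.pi,0,2.7957-np.pi]).as_matrix()
print(cmd([436.5,-297.1,150],D,p,R))
im,d=manip.snapshot('side'); cv2.imwrite('pics/side16.png',cv2.resize(cv2.convertScaleAbs(im[60:170,210:330,::-1],alpha=1.6,beta=15),None,fx=5,fy=5,interpolation=cv2.INTER_CUBIC))
E
```

```text
t 28.625 p [ 436.1 -297.4  239.6] r [ 3.1412e+00  1.0000e-04 -3.4620e-01] q [-0.621  0.283  1.846 -0.     1.013  1.296] F [ 0.6 -0.1 -1.6] w 0.228
(array([ 0.3, -0.5, 89.6]), array([ 0.,  0., -0.]))
```

View pics/side16.png

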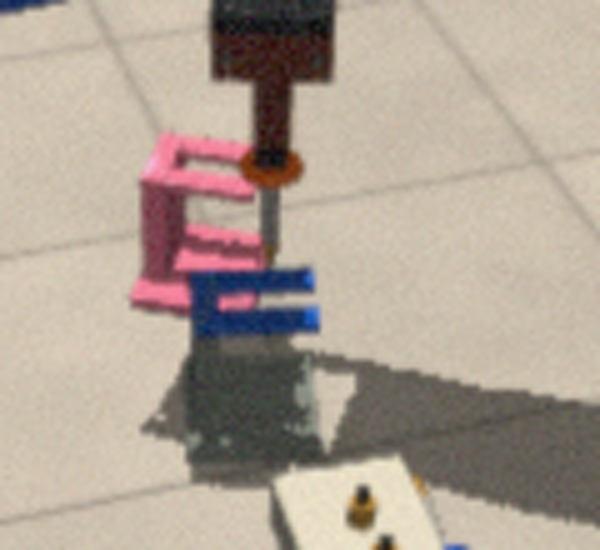

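The wand hangs straight in the grip above the slot. Lowering it now.

apply_moves(commands=[{"linear": [0.2,-0.3,10],"turn": [0,0,0]},{"linear": [0.3,-0.5,25],"turn": [0,0,0]},{"linear": [0.3,-0.5,40],"turn": [0,0,0]},{"linear": [0.3,-0.5,55],"turn": [0,0,0]},{"linear": [0.3,-0.5,65],"turn": [0,0,0]}])

```text
time: 29.3
position: [435.9, -296.6, 172.8]
ee_rot: [-3.141, 0.002, -0.346]
wrist_force: [-0.8, 0.3, -1.4]
width: 0.224
```

apply_moves(commands=[{"linear": [0,0,8],"turn": [0,0,0]},{"linear": [0,0,15],"turn": [0,0,0]},{"linear": [0,0,20],"turn": [0,0,0]},{"linear": [0,0,23],"turn": [0,0,0]},{"linear": [0,0,24.5],"turn": [0,0,0]}])

```text
time: 29.92
position: [436.4, -297.0, 149.8]
ee_rot: [3.141, 0.001, -0.346]
wrist_force: [-0.4, -0.3, -1.3]
width: 0.228
```

apply_moves(commands=[{"linear": [0,0,0],"turn": [0,0,0]},{"linear": [0,0,0],"turn": [0,0,0]},{"linear": [0,0,0],"turn": [0,0,0]}])

```text
time: 30.3
position: [436.4, -297.0, 149.9]
ee_rot: [3.141, 0.0, -0.346]
wrist_force: [-0.1, -0.1, -1.4]
width: 0.222
```

```bash
python3 - <<'E'
from plan import *
s=rec(); show(s)
im,d=manip.snapshot('side'); cv2.imwrite('pics/side17.png',cv2.resize(cv2.convertScaleAbs(im[60:170,210:330,::-1],alpha=1.6,beta=15),None,fx=5,fy=5,interpolation=cv2.INTER_CUBIC))
show(manip.sense())
E
```

```text
t 30.3 p [ 436.4 -297.   149.9] r [ 3.1413e+00  4.0000e-04 -3.4620e-01] q [-6.200e-01  4.130e-01  1.908e+00 -1.000e-03  8.210e-01  1.297e+00] F [-0.1 -0.1 -1.4] w 0.222
t 30.35 p [ 436.4 -296.9  149.9] r [ 3.1413e+00  5.0000e-04 -3.4610e-01] q [-6.200e-01  4.130e-01  1.908e+00 -1.000e-03  8.210e-01  1.297e+00] F [-0.3  0.9 -1.3] w 0.227
```

View pics/side17.png

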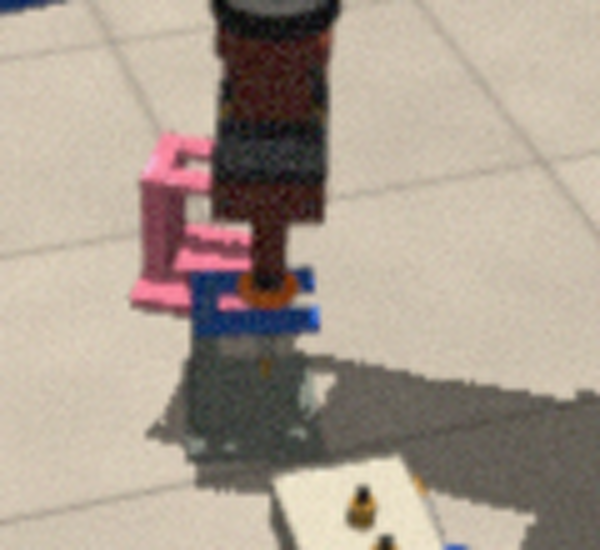

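Tube in the slot and collar about 5 mm above the prongs. Lowering the last bit slowly.

apply_moves(commands=[{"linear": [0,0,1.5],"turn": [0,0,0]},{"linear": [0,0,3],"turn": [0,0,0]},{"linear": [0,0,4],"turn": [0,0,0]},{"linear": [0,0,4.7],"turn": [0,0,0]},{"linear": [0,0,4.7],"turn": [0,0,0]}])

```text
time: 30.98
position: [436.3, -296.9, 145.0]
ee_rot: [3.141, 0.001, -0.346]
wrist_force: [0.7, 0.4, -0.8]
width: 0.227
```

apply_moves(commands=[{"linear": [0,0,0],"turn": [0,0,0]},{"linear": [0,0,0.2],"turn": [0,0,0]}])

```text
time: 31.22
position: [436.3, -296.9, 145.0]
ee_rot: [3.141, 0.001, -0.346]
wrist_force: [0.1, 0.6, 0.5]
width: 0.225
```

```bash
python3 - <<'E'
from plan import *
show(rec())
E
```

```text
t 31.225 p [ 436.3 -296.9  145. ] r [ 3.1414e+00  7.0000e-04 -3.4610e-01] q [-6.200e-01  4.210e-01  1.911e+00 -1.000e-03  8.110e-01  1.297e+00] F [0.1 0.6 0.5] w 0.225
```

apply_moves(commands=[{"linear": [0,0,0],"turn": [0,0,0]},{"linear": [0,0,0],"turn": [0,0,0]},{"linear": [0,0,0],"turn": [0,0,0]},{"linear": [0,0,0],"turn": [0,0,0]},{"linear": [0,0,0],"turn": [0,0,0]}], jaw=1.0)

```text
time: 31.85
position: [436.3, -296.9, 144.9]
ee_rot: [3.141, 0.001, -0.346]
wrist_force: [0.0, -0.7, 0.5]
width: 0.755
```

apply_moves(commands=[{"linear": [0,0,0],"turn": [0,0,0]},{"linear": [0,0,0],"turn": [0,0,0]},{"linear": [0,0,0],"turn": [0,0,0]},{"linear": [0,0,0],"turn": [0,0,0]},{"linear": [0,0,0],"turn": [0,0,0]}])

```text
time: 32.48
position: [436.3, -296.9, 144.8]
ee_rot: [3.141, 0.001, -0.346]
wrist_force: [-0.5, 0.5, 0.2]
width: 1.0
```

apply_moves(commands=[{"linear": [0,0,-8],"turn": [0,0,0]},{"linear": [0,0,-30],"turn": [0,0,0]},{"linear": [0,0,-65],"turn": [0,0,0]},{"linear": [0,0,-105],"turn": [0,0,0]},{"linear": [0,0,-150],"turn": [0,0,0]}])

```text
time: 33.1
position: [436.1, -296.7, 296.4]
ee_rot: [3.142, 0.001, -0.346]
wrist_force: [-0.4, -0.9, 0.6]
width: 0.999
```

apply_moves(commands=[{"linear": [0,0,-20],"turn": [0,0,0]},{"linear": [0,0,-30],"turn": [0,0,0]},{"linear": [0,0,-30],"turn": [0,0,0]},{"linear": [0,0,-30],"turn": [0,0,0]}])

```text
time: 33.6
position: [435.9, -296.6, 323.8]
ee_rot: [-3.141, 0.003, -0.346]
wrist_force: [-0.1, 0.3, -0.4]
width: 1.002
```

```bash
python3 - <<'E'
from plan import *
s=rec(); show(s)
im,d=manip.snapshot('wrist'); cv2.imwrite('pics/w18.png',cv2.convertScaleAbs(im[:,:,::-1],alpha=1.6,beta=15))
im,d=manip.snapshot('side'); cv2.imwrite('pics/side18.png',cv2.resize(cv2.convertScaleAbs(im[60:170,210:330,::-1],alpha=1.6,beta=15),None,fx=5,fy=5,interpolation=cv2.INTER_CUBIC))
for l in ['reagent_bottle','beaker','sample_jar']:
    print(l,[(round(a['p'],2),np.round(atz('side',a['centre'],0)[:2])) for a in manip.pinpoint('side',l)[:1]])
E
```

```text
t 33.6 p [ 435.9 -296.6  323.8] r [-3.1413e+00  2.6000e-03 -3.4610e-01] q [-0.62   0.189  1.76  -0.     1.196  1.297] F [-0.1  0.3 -0.4] w 1.002
reagent_bottle [(0.94, array([584., 395.]))]
beaker [(0.73, array([ 707., -169.]))]
sample_jar [(0.8, array([ 656., -350.]))]
```

View pics/w18.png

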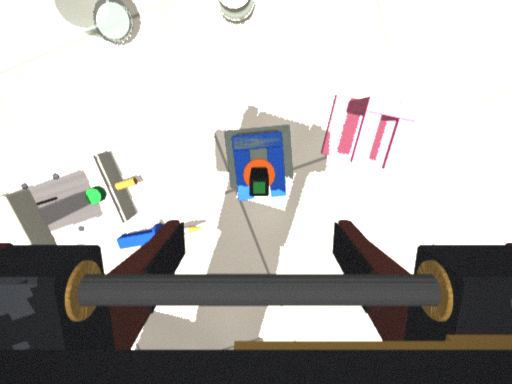

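View pics/side18.png

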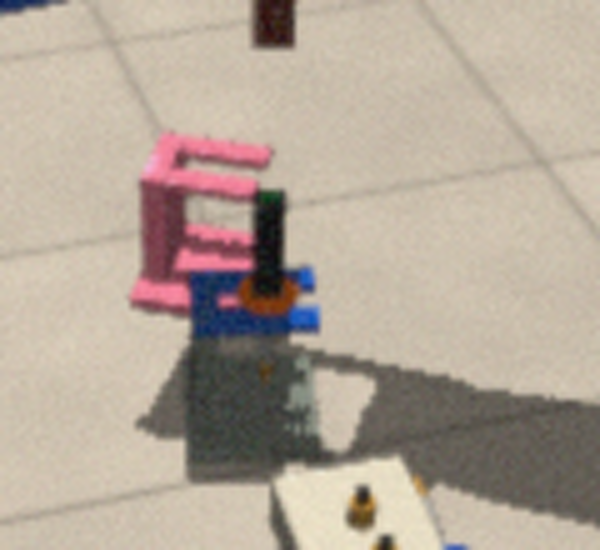

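The wand hangs upright with its collar on the prongs (wrist view (259,175)), and the gripper is clear. One quick check that the bystanders haven't moved, then I hand in.

```bash
python3 - <<'E'
from plan import *
im,d=manip.snapshot('side'); a=cv2.imread('pics/side0.png')[:,:,::-1].astype(int)
for n,(x,y) in dict(beaker=(193,175),jar=(195,140),bottle=(304,352)).items():
    t=a[y-22:y+22,x-22:x+22].astype(np.uint8); S=im[y-30:y+30,x-30:x+30]
    r=cv2.matchTemplate(S,np.ascontiguousarray(t),cv2.TM_CCOEFF_NORMED); print(n,cv2.minMaxLoc(r)[1],np.array(cv2.minMaxLoc(r)[3])-8)
show(manip.sense())
print(manip.sign_off())
E
```

```text
beaker 0.990900456905365 [0 0]
jar 0.9874466061592102 [0 0]
bottle 0.9951332807540894 [0 0]
t 33.9 p [ 436.3 -296.8  324.3] r [-3.1415e+00  1.7000e-03 -3.4620e-01] q [-0.62   0.189  1.759 -0.     1.196  1.297] F [-0.1  0.3  0.2] w 0.994
the job is handed in; nothing more can be done
None
```

The wand went along the whole seam from the green-plug end to the red-plug end and is back in its stand. The job was handed in at 33.9 s.

- **Sweep:** The tool reached in under the rail from the far (+x) side, leaning 43°, because the robot side would have put the fifth joint out of range. The tip moved at about 2 cm/s, starting and ending about 3 mm past the seam's ends. Its computed height was about 3.6 mm above the block, and at the spots I checked it was within about 0.2 mm of the planned line. Wrist force stayed within about 2 N, with no sign of contact.
- **Hanging back:** The last pictures show the wand upright in the blue fork with its collar on the prongs. The gripper is open and about 180 mm above where it let go.
- **Bystanders:** The bottle, beaker and jar show no movement between the first and last side pictures. A network reading put the beaker about 15 mm off, but the picture comparison shows no shift, so I took that as detector noise.
- **Uncertainty:** In the wrist pictures the collar hid the tip. The tip's height is worked out from the grip and arm pose, with only rough checks from the side camera (about 3 mm per pixel). My estimates of the manifold's position differed by about 1–2 mm.

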